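# Pick the split ring out of the spice grinder

### The job

The saffron grinder is being opened for cleaning: take the red-handled pick from its wooden stand, work its toe under the end of the copper split ring above the slot in the grinder's mouth, and lever the ring up past its sprung stop and out, feeling your way and pressing only lightly. Carry the ring over on the pick and lay it flat in the white saucer without dropping it, keeping your fingers off the ring, then put the pick back upright in its stand. Leave the other things on the board where they are.

Things in the scene. Friction and masses are not known exactly. Their poses are not given: they have to be found in the camera images.
- grinder: Round spice mill, 94 mm wide, 78 mm high, crank off, fixed. Origin: centre of its underside, z up. Steel mouth: open bore 70 mm across, wall 8 mm thick, top at 78 mm. In it a pale metal cover, top at 62 mm, carries the ring. Central hub 10 mm across, 7 mm above the cover. A steel key in the ring's gap stops the ring turning more than about 3 degrees
- slot (a point): Point on the floor of the slot, 21 mm off the grinder's axis. The slot is cut in the cover along the grinder's +x axis (also this point's x), open upward, 14 mm wide, from 6 mm off the axis out to the bore wall (35 mm); its floor is 54.5 mm above the grinder's origin, 7.5 mm under the ring's underside
- stop_pawl (a point): Nose of the sprung stop, a white pawl 10 mm wide in the bore wall, 30 degrees anticlockwise of the slot seen from above. It juts about 2 mm over the ring's outer edge, nose 5 mm above the ring's top, its underside a steep ramp, and yields outward: the ring's end needs a few newtons to climb past it
- ring_center (a point): Centre of the split ring, a flat copper-coloured C, 68 mm outside, 55 mm inside, 4 mm thick, about 35 g; point half-way up its thickness, z along its axis (up). It lies loose on the cover (about 1 mm play in the bore), its +x axis over the slot. Its gap, 28 degrees wide, is centred 34 degrees clockwise of its +x axis, seen from above
- ring_end (a point): Middle of the ring's section on its +x axis, 30.5 mm from its centre: the end over the slot, where the toe goes under from inside the ring. Between it and the gap a lug, 3.5 mm wide, juts 5 mm inward from the ring's inner edge, its nearer side 12.5 degrees clockwise of +x; it keeps the ring on the toe. Hung here, the ring reaches 62 mm below the toe's top
- pick_grip (a point): Centre of the pick's handle, an upright red square bar 18 x 18 x 60 mm with sides along the pick's x and y. Under it a steel guard plate 48 (x) x 32 (y) x 5 mm, its underside 36 mm below this point. The whole pick weighs about 80 g
- pick: Pick; origin: centre of the guard's underside, z up. A 4 mm shank runs down on the handle's axis to a 3 mm thick toe pointing to the pick's +x, tip 15 mm from the axis, rising 3 mm to the tip. The shank is adjustable, stiffly clamped (slips above 40 N): the toe's underside is 34.5 to 52.5 mm below the guard's, different each time, not measured: find it by touch
- ring: The whole split ring; origin on its axis, at its underside, axes as ring_center
- stand_mouth (a point): Centre of the top face of the pick's wooden stand, a fixed block 64 x 56 x 68 mm. Its well, 62 mm deep, spans -8 to +20 mm in the stand's x and -10 to +10 mm in y. The pick stands with its guard's underside on this face, shank and toe in the well, its axes along the stand's
- saucer: White ceramic saucer, loose, 136 mm across, 18 mm high, flat floor 84 mm across, 5 mm above its underside. Origin at the centre of its underside. The ring goes here
- saucer_blue: Blue ceramic saucer of the same size, to be left alone. Origin at the centre of its underside
- crank: The grinder's crank, a 70 x 12 x 5 mm steel arm with a 22 mm wooden knob, lying on the board, to be left alone. Origin at the middle of the arm's underside
- pot: Steel pot with a copper bottom, 148 mm across (two side handles reach 110 mm from its axis), 85 mm high, to be left alone. Origin at the centre of its underside
- strainer: Green plastic strainer bowl, 120 mm across, 50 mm high, to be left alone. Origin at the centre of its underside
- spoon_grip (a point): Middle of the handle of a steel spoon 170 mm long, to be left alone

How it is judged:
By the outcome, as a careful person would: the job done as asked, in the order asked, and still so for the second after the job is handed in, with the robot touching nothing.
It also fails if it takes over 72 s, if anything falls off the work surface, if the arm or the gripper's body presses on something with over 40 N, if the wrist force passes 120 N, or if a joint passes its speed limit or range.

### The arm

A 7-joint arm with a two-finger parallel gripper is mounted at the origin on the work surface. World frame = base frame: x ahead of the robot, y to its left, z up, the work surface at z = 0. Lengths are in mm, angles in rad, forces in N, time in s.
With the tool pointing down it reaches from about 400 to 900 mm from the base axis. Payload 5.5 kg.
Tool frame: the origin (TCP) lies between the finger pads; the fingertips stand 8 mm ahead of it and the grasp point (between the pads) lies 11 mm behind it; z points along the fingers, y is the direction in which the jaws open and shut (so a half turn about z gives the same grasp; the last joint's range is limited). The gripper opens to 85 mm and grips with 20 to 120 N. Pads are 22 mm wide; open, the fingers measure 114 mm over their backs; the gripper's body (76 mm by 85 mm) begins 54 mm behind the grasp point. The pads swing forward as they close: fully open they stand 13 mm farther back than shut.
Start: joints at [-1.003, 0.501, -0.427, 1.55, 0.221, 1.138, -0.21], TCP at [195.029, 620.051, 239.31] pointing down, gripper open.
Joint ranges: [-2.88, 2.88], [-0.31, 2.03], [-1.54, 1.56], [0.2, 2.42], [-1.41, 4.55], [0.19, 2.02], [-2.57, 2.57]. Speed limits (rad/s): [2.57, 2.57, 3.14, 3.14, 3.14, 3.14, 3.14].

### API

Orientations are given as a 3x3 rotation matrix whose columns are the frame's x, y, z axes.
In Python, from plant import ctrl gives the robot as it stands. The module is installed in compiled form; this text tells all that it offers.
- The arm moves only by the tool step_arm, never from a script. Its argument "plan" is a list of rows, each an object of numbers: "tx", "ty", "tz": the shift along the tool's x, y, z in units of 30 mm (1.0 is 30 mm); "ax", "ay", "az": the turn, a rotation vector about the tool's x, y, z in degrees; "claw": the opening in per cent of the stroke, from 0 (shut) to 100 (fully open). A call has 1 to 10 rows; each row shifts and turns the commanded pose from where the row before left it, along the tool's axes as they then stand; what a row does not reach is not made up. A row lasts 1/8 s, in which the tool goes at most 62.5 mm and 10.7 degrees, less where a joint would pass 70% of its speed; a pose out of reach is approached as far as the arm can. A call is refused whole if a number of a shift passes 1 or a number of a turn 10.7, either way. A call with a gripper value outside its range is refused whole. The fingers move at their own pace and stop on an object; the grip force is fixed at half the most. Time passes only in rows, so rows that do not move let the fingers close. It gives the time, the measured TCP pose, the force and the opening at its end, in the units of the state.
- ctrl.get_state(): the state, without advancing time (a new reading comes with each control period).
- ctrl.snapshot(name): name is "scene" or "side" or "wrist"; returns the picture (400x640x3 uint8, blue, green, red); there is no depth.
- ctrl.camera_params(name): a dict with "fx", "fy", "cx", "cy" (pixels), "rvec" (rotation vector, rad) and "tvec" (3), from world to camera coordinates, as OpenCV has them. Camera axes: x right, y down, z forward; pixel columns grow to the right and rows downward; lengths in mm; the calibration is good to about 2 mm. A picture is of the moment at which its call begins: read the wrist's pose just before it. camera_params takes no time and is no camera call; for the wrist camera it gives the pose at the moment of the call.
- ctrl.finish_job(): hands the job in, once; it reports no verdict.
The state is a dict: "time_s": time; "q": joint angles; "qd": joint speeds; "joint_torque": joint torques, N m; "position": TCP position; "tcp_rot": TCP orientation; "force": force on the tool from outside, world axes, zero at the start; "moment": the same for the moment, N m; "grip_width": finger opening in mm.
Only numpy, scipy, OpenCV 4.12 (cv2) and the standard library are available. Lean on these libraries where they do the work, as an engineer would, in place of code of your own. Each camera call takes 0.05 s, during which the arm holds its last target. There are 200 camera calls.

## Working session

There is one attempt and no reset: what is moved stays moved. The work goes in short steps, Python scripts to look and compute and a tool call to move; the robot and the scene stay as the last step left them, time stands still between calls to the robot, and variables do not carry over. Pictures are saved under pics/ and viewed, about 8 in all and at most 12, crops included, and the job is handed in when it is done.

Besides the shell and the picture viewer there is one more tool, called after ">>>" by a JSON object that holds its "op" and its "data". step_arm: Moves the arm, as the interface text tells. Its arguments: {"type":"object","properties":{"plan":{"type":"array","items":{"type":"object","properties":{"tx":{"type":"number"},"ty":{"type":"number"},"tz":{"type":"number"},"ax":{"type":"number"},"ay":{"type":"number"},"az":{"type":"number"},"claw":{"type":"number"}}}}},"required":["plan"]}

```bash
mkdir -p pics
cat > h.py <<'E'
import numpy as np, cv2
from plant import ctrl
def cam(n):
    p=ctrl.camera_params(n); R=cv2.Rodrigues(np.array(p['rvec'],float))[0]; t=np.array(p['tvec'],float).ravel(); return p,R,t
def ray(c,u,v):
    p,R,t=c; d=R.T@np.array([(u-p['cx'])/p['fx'],(v-p['cy'])/p['fy'],1]); return -R.T@t,d
def onz(c,u,v,z):
    o,d=ray(c,u,v); return o+d*(z-o[2])/d[2]
def proj(c,P):
    p,R,t=c; q=R@np.asarray(P,float)+t; return np.array([p['fx']*q[0]/q[2]+p['cx'],p['fy']*q[1]/q[2]+p['cy']])
def two(c1,uv1,c2,uv2):
    o1,d1=ray(c1,*uv1);o2,d2=ray(c2,*uv2)
    s=np.linalg.lstsq(np.c_[d1,-d2],o2-o1,rcond=None)[0];a=o1+d1*s[0];b=o2+d2*s[1];return (a+b)/2,np.linalg.norm(a-b)
E
python3 - <<'E'
from h import *
s=ctrl.get_state();print({k:np.round(v,3).tolist() for k,v in s.items()})
for n in ['scene','side','wrist']:
    c=cam(n);cv2.imwrite(f'pics/{n}0.png',ctrl.snapshot(n));print(n,c[0]['fx'],c[0]['cx'],c[0]['cy'],(-c[1].T@c[2]).round(),c[1].round(3).tolist())
E
```

```text
{'time_s': 0.0, 'q': [-1.003, 0.502, -0.427, 1.551, 0.221, 1.138, -0.21], 'qd': [-0.0, 0.001, 0.001, 0.001, 0.0, 0.0, 0.001], 'joint_torque': [0.0, -56.953, -5.816, -28.094, 0.011, 0.012, 0.0], 'position': [194.907, 619.377, 238.271], 'tcp_rot': [[-0.954, 0.3, -0.001], [0.3, 0.954, -0.002], [0.0, -0.002, -1.0]], 'force': [0.944, 0.363, 0.468], 'moment': [0.006, -0.007, 0.003], 'grip_width': 85.631}
scene 459.8492834515113 319.8865722509644 192.19457481644372 [ 983. -313.  721.] [[0.596, 0.803, 0.01], [0.622, -0.453, -0.638], [-0.508, 0.387, -0.77]]
side 519.5169954425048 324.56765696294843 192.58211199889786 [ 180. -596.  651.] [[0.839, -0.544, 0.014], [-0.319, -0.512, -0.798], [0.441, 0.665, -0.603]]
wrist 279.1957494158184 324.06257760848166 204.9030868184153 [114. 645. 373.] [[0.3, 0.954, -0.002], [0.901, -0.283, 0.329], [0.314, -0.1, -0.944]]
```

View pics/scene0.png

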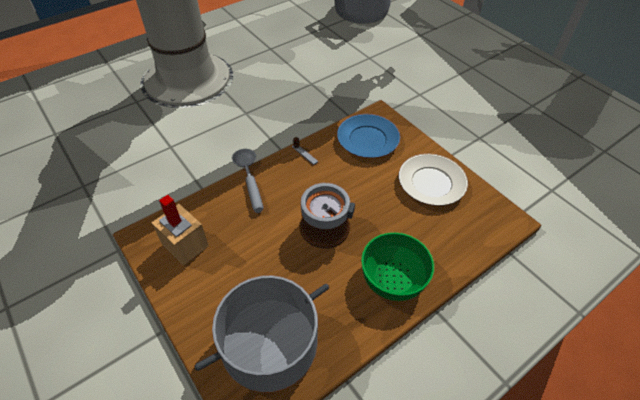

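View pics/side0.png

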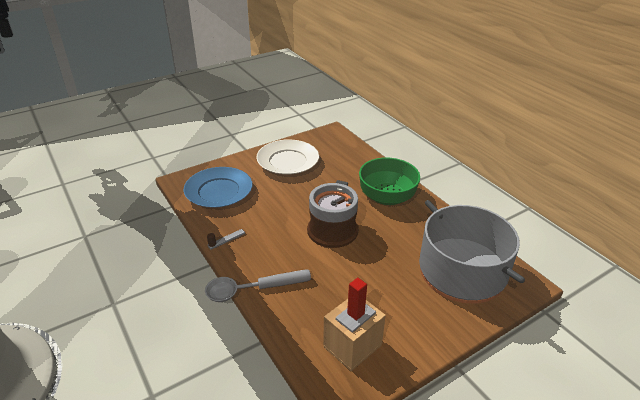

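The scene view shows the red pick in its stand at about (172,212), the grinder mouth at (326,205) and the white saucer at (433,181). The side view has the pick at (357,300), the grinder at (333,200) and the saucer at (288,157).

Run:
```python
from h import *
I={n:cv2.imread(f'pics/{n}0.png') for n in ['scene','side']}
C={n:cam(n) for n in I}
rects={'scene':[(140,185,75,90),(290,170,75,75),(390,145,85,70)],'side':[(315,270,75,100),(300,175,65,75),(250,130,75,60)]}
rows=[]
for n in I:
    rows.append(np.hstack([cv2.resize(I[n][y:y+h,x:x+w],(266,290),interpolation=cv2.INTER_CUBIC) for x,y,w,h in rects[n]]))
    b,g,r=[I[n][...,k].astype(int) for k in range(3)]
    m=((r>110)&(g<50)&(b<50)).astype(np.uint8)
    x,y,w,h=rects[n][0]; mm=np.zeros_like(m);mm[y:y+h,x:x+w]=m[y:y+h,x:x+w]
    ys,xs=np.nonzero(mm);print(n,'red',xs.min(),xs.max(),ys.min(),ys.max(),xs.mean(),ys.mean())
cv2.imwrite('pics/crop1.png',np.vstack(rows))
print('pick',two(C['scene'],(172,212),C['side'],(357,300)))
print('grinder mouth',onz(C['scene'],326,204,78),onz(C['side'],333,201,78))
print('saucer',onz(C['scene'],433,181,8),onz(C['side'],288,157,8))
```

```text
scene red 160 173 195 205 166.0 199.89655172413794
side red 348 366 278 297 357.3692307692308 284.2
pick (array([ 476.74575197, -231.29291891,  118.60196417]), np.float64(0.6236485273707162))
grinder mouth [586.7636318    2.55533676  78.        ] [598.40295757   6.82393575  78.        ]
saucer [625.60402355 251.62816928   8.        ] [652.71246311 268.10805897   8.        ]
```

View pics/crop1.png

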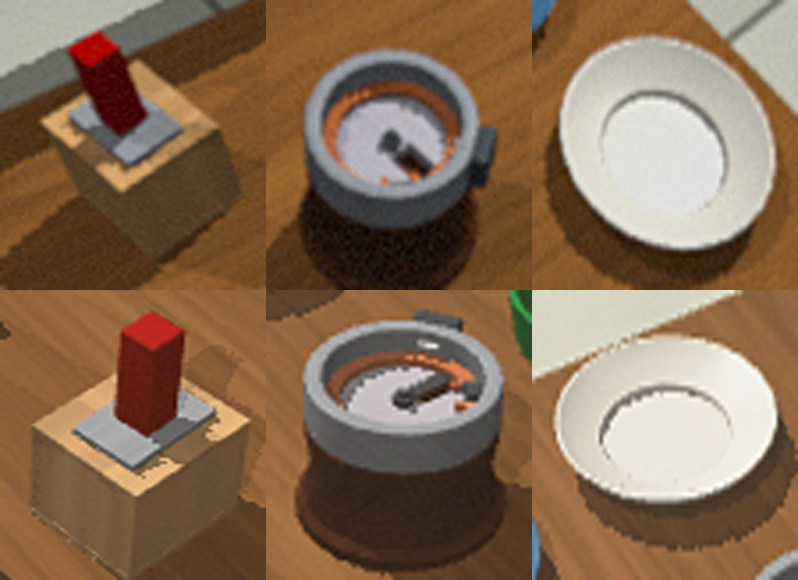

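Run:
```python
from h import *
S,D=cam('scene'),cam('side')
print('saucer rim',two(S,(390+135/266*85*1,145+142/290*70),D,(250+133/266*75,130+128/290*60)))
g1=(290+392/3.547-266/3.547,170+136/290*75);g2=(300+(403-266)/266*65,175+(385-290)/290*75)
g1=(290+(392-266)/266*75,170+122/290*75)
print('mouth top centre',two(S,g1,D,g2))
sc=[(151.8,222.9),(174.4,244.9),(201.7,224.7),(177.2,204.2)];sd=[(324.3,317.6),(353.6,341.4),(385.2,315.2)]
for i,a in enumerate(sc):
  for j,b in enumerate(sd):
    P,e=two(S,a,D,b)
    if e<8: print(i,j,P.round(1),round(e,1))
print('handle top',two(S,(140+95/3.547,185+48/3.222),D,(315+152/3.547,270+38/2.9)))
```

```text
saucer rim (array([634.51907731, 236.29970909,  32.72061623]), np.float64(1.1940396666928756))
mouth top centre (array([591.37540223,  -3.03572118,  91.89749551]), np.float64(2.6523108773826927))
0 1 [ 450.  -264.    85.5] 0.0
1 2 [ 512.6 -252.    84.9] 0.7
3 0 [ 438.6 -211.5   86.2] 0.8
handle top (array([ 476.49147746, -231.45326321,  150.93345494]), np.float64(0.565180357054575))
```

>>> {"op": "step_arm", "data": {"plan": [{"tx":-0.5,"ty":-0.42},{"tx":-1,"ty":-0.84},{"tx":-1,"ty":-0.84},{"tx":-1,"ty":-0.84},{"tx":-1,"ty":-0.84},{"tx":-1,"ty":-0.84},{"tx":-1,"ty":-0.84},{"tx":-1,"ty":-0.84},{"tx":-1,"ty":-0.84},{"tx":-1,"ty":-0.84}]}}

```text
invalid input at $.plan[0]: expected keys tx, ty, tz, ax, ay, az, claw
```

>>> {"op": "step_arm", "data": {"plan": [{"tx":-1,"ty":-0.84},{"tx":-1,"ty":-0.84},{"tx":-1,"ty":-0.84},{"tx":-1,"ty":-0.84},{"tx":-1,"ty":-0.84},{"tx":-1,"ty":-0.84},{"tx":-1,"ty":-0.84},{"tx":-1,"ty":-0.84},{"tx":-0.4,"ty":-0.3},{"tx":0}]}}

```text
invalid input at $.plan[0]: expected keys tx, ty, tz, ax, ay, az, claw
```

Run:
```python
from h import *
s=ctrl.get_state();print(s['q'],s['position'],s['force'],np.round(s['tcp_rot'],3).tolist())
c=cam('wrist');im=ctrl.snapshot('wrist');cv2.imwrite('pics/w1.png',im)
np.save('w1.npy',np.array([c],dtype=object),allow_pickle=True)
u,v=map(int,proj(c,[591,-3,90]));print(u,v)
x0,y0=max(u-90,0),max(v-75,0)
cv2.imwrite('pics/w1c.png',cv2.resize(im[y0:y0+150,x0:x0+180],None,fx=4.4,fy=4,interpolation=cv2.INTER_CUBIC));print(x0,y0)
```

```text
[-1.00282139  0.5016879  -0.42682661  1.55122519  0.22078279  1.13830839
 -0.21033333] [194.9144043  619.51958985 238.45628621] [-0.12010918 -0.12580297 -0.42288464] [[-0.954, 0.3, -0.001], [0.3, 0.954, -0.001], [0.0, -0.002, -1.0]]
49 505Traceback (most recent call last):
  File "<stdin>", line 7, in <module>
cv2.error: OpenCV(4.12.0) /io/opencv/modules/imgproc/src/resize.cpp:4208: error: (-215:Assertion failed) !ssize.empty() in function 'resize'
```

All keys are needed in each row.

>>> {"op": "step_arm", "data": {"plan": [{"tx":-0.5,"ty":-0.42,"tz":0,"ax":0,"ay":0,"az":0,"claw":100},{"tx":-1,"ty":-0.84,"tz":0,"ax":0,"ay":0,"az":0,"claw":100},{"tx":-1,"ty":-0.84,"tz":0,"ax":0,"ay":0,"az":0,"claw":100},{"tx":-1,"ty":-0.84,"tz":0,"ax":0,"ay":0,"az":0,"claw":100},{"tx":-1,"ty":-0.84,"tz":0,"ax":0,"ay":0,"az":0,"claw":100},{"tx":-1,"ty":-0.84,"tz":0,"ax":0,"ay":0,"az":0,"claw":100},{"tx":-1,"ty":-0.84,"tz":0,"ax":0,"ay":0,"az":0,"claw":100},{"tx":-1,"ty":-0.84,"tz":0,"ax":0,"ay":0,"az":0,"claw":100},{"tx":-1,"ty":-0.84,"tz":0,"ax":0,"ay":0,"az":0,"claw":100},{"tx":-1,"ty":-0.84,"tz":0,"ax":0,"ay":0,"az":0,"claw":100}]}}

```text
time_s: 1.45
position: [395.8, 303.5, 239.4]
tcp_rot: [[-0.953, 0.301, 0.001], [0.301, 0.953, -0.0], [-0.001, -0.0, -1.0]]
force: [0.4, -0.2, -0.3]
grip_width: 85.3
```

>>> {"op": "step_arm", "data": {"plan": [{"tx":-1,"ty":-0.84,"tz":0,"ax":0,"ay":0,"az":0,"claw":100},{"tx":-1,"ty":-0.84,"tz":0,"ax":0,"ay":0,"az":0,"claw":100},{"tx":-1,"ty":-0.84,"tz":0,"ax":0,"ay":0,"az":0,"claw":100},{"tx":-1,"ty":-0.84,"tz":0,"ax":0,"ay":0,"az":0,"claw":100},{"tx":-1,"ty":-0.84,"tz":0,"ax":0,"ay":0,"az":0,"claw":100},{"tx":-1,"ty":-0.84,"tz":0,"ax":0,"ay":0,"az":0,"claw":100},{"tx":-1,"ty":-0.84,"tz":0,"ax":0,"ay":0,"az":0,"claw":100},{"tx":-1,"ty":-0.84,"tz":0,"ax":0,"ay":0,"az":0,"claw":100},{"tx":-0.4,"ty":-0.3,"tz":0,"ax":0,"ay":0,"az":0,"claw":100},{"tx":0,"ty":0,"tz":0,"ax":0,"ay":0,"az":0,"claw":100}]}}

```text
time_s: 2.7
position: [571.9, 28.4, 239.1]
tcp_rot: [[-0.953, 0.302, -0.001], [0.302, 0.953, 0.0], [0.001, -0.0, -1.0]]
force: [0.5, 0.2, 0.0]
grip_width: 85.7
```

Run:
```python
from h import *
s=ctrl.get_state();print(s['time_s'],s['q'],s['position'],s['force'],np.round(s['tcp_rot'],3).tolist())
c=cam('wrist');im=ctrl.snapshot('wrist');cv2.imwrite('pics/w1.png',im)
import pickle;pickle.dump(c,open('w1.pkl','wb'))
u,v=map(int,proj(c,[591,-3,90]));print(u,v)
x0,y0=max(u-75,0),max(v-75,0)
cv2.imwrite('pics/w1c.png',cv2.resize(im[y0:y0+150,x0:x0+150],None,fx=4,fy=4,interpolation=cv2.INTER_CUBIC));print(x0,y0)
```

```text
2.7 [-0.00316348  0.33388706 -0.11569567  1.7586021   0.04348498  1.05214058
  1.12939095] [571.93708028  28.42672047 239.11338566] [0.50485967 0.21666379 0.02731947] [[-0.953, 0.302, -0.001], [0.302, 0.953, 0.0], [0.001, -0.0, -1.0]]
301 216
226 141
```

View pics/w1c.png

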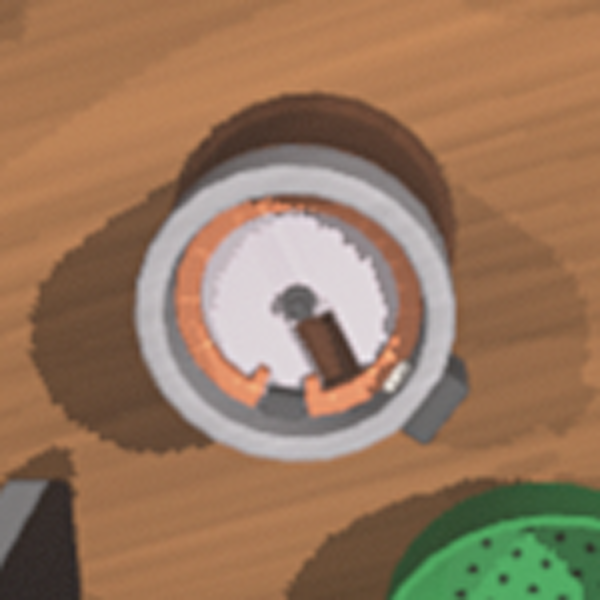

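The crop shows the mouth centred near (296,304) in crop pixels. The slot runs down and right from (313,317) to (344,381), the lug is at (315,385), and the white pawl is at (396,377).

```bash
cat > g.py <<'E'
from h import *
import pickle
c=pickle.load(open('w1.pkl','rb'));im=cv2.imread('pics/w1.png')
P=lambda x,y,z:onz(c,x/4-.375+226,y/4-.375+141,z)
for B in (16,18,20):
    pts=np.array([P(x,y,B+78)[:2] for x,y in [(136,306),(456,308),(302,461),(190,417),(410,415),(300,145),(190,200),(410,195)]])
    A=np.c_[2*pts,np.ones(len(pts))];s=np.linalg.lstsq(A,(pts**2).sum(1),rcond=None)[0];r=np.sqrt(s[2]+s[0]**2+s[1]**2);print(B,'rim',s[:2].round(1),r.round(2))
b,g,r_=[im[...,k].astype(float) for k in range(3)]
m=((r_-b>45)&(r_>100)).astype(np.uint8);yy,xx=np.nonzero(m)
k=(np.hypot(xx-(226+296/4),yy-(141+304/4))<33);pts=np.array([onz(c,x,y,84)[:2] for x,y in zip(xx[k],yy[k])])
print(len(pts));hull=cv2.convexHull(pts.astype(np.float32));print('ring hull circ',cv2.minEnclosingCircle(hull))
print('hubtop',P(296,303,87)); 
i,o=P(313.5,317,80),P(344,381,80);print('slot',i,o,'dir',np.degrees(np.arctan2(*(o-i)[[1,0]])))
for a,d in [((297,323),(330,388)),((330,312),(358,375))]:
    q=P(*d,80)-P(*a,80);print('wall',np.degrees(np.arctan2(q[1],q[0])))
print('width',np.linalg.norm(P(297,323,80)-P(330,312,80)),'pawl',P(396,377,90))
S,D=cam('scene'),cam('side')
u=(im.shape,);w=(296/4-.375+226,303/4-.375+141)
print('tri wrist-scene hub',two(c,w,S,(290+(392-266)/266*75,170+141/290*75)),'side',two(c,w,D,(300+(403-266)/266*65,175+(397-290)/290*75)))
E
python3 g.py
```

```text
16 rim [591.3  -4.6] 44.03
18 rim [590.6  -4.2] 43.72
20 rim [589.9  -3.8] 43.4
951
ring hull circ ((593.04052734375, -6.271007537841797), 34.616512298583984)
hubtop [590.98824127  -5.77952097  87.        ]
slot [598.96561458  -3.91655762  80.        ] [620.59158857  -2.00109825  80.        ] dir 5.061602749645681
wall 6.178620862441509
wall 3.8686404684185622
width 10.042279300894162 pawl [619.42307264  14.17246829  90.        ]
tri wrist-scene hub (array([593.14146065,  -5.32788199,  83.39828057]), np.float64(3.0064910626610213)) side (array([591.04337951,  -5.89629222,  85.92470442]), np.float64(0.6267137498988687))
```

```bash
cat >> h.py <<'E'
def plan(goal,yaw,n,claw):
    "print rows taking the tool (pointing down) to goal with tool-x at world angle yaw"
    s=ctrl.get_state();p=np.array(s['position']);R=np.array(s['tcp_rot']);y0=np.arctan2(R[1,0],R[0,0])
    dy=(np.radians(yaw)-y0+np.pi)%(2*np.pi)-np.pi;d=(np.array(goal)-p)
    print('now',p.round(1),round(np.degrees(y0),2),'d',d.round(1),'dyaw',round(np.degrees(dy),2))
    for i in range(n):
        a=y0+dy*i/n;x=np.array([np.cos(a),np.sin(a)]);y=np.array([x[1],-x[0]]);v=d/n/30
        print('{"tx":%.2f,"ty":%.2f,"tz":%.2f,"ax":0,"ay":0,"az":%.1f,"claw":%g},'%(v[:2]@x,v[:2]@y,-v[2],-np.degrees(dy)/n,claw))
E
python3 -c "
from h import *
plan([476,-231.5,239],101,10,100)"
```

```text
now [571.5  30.1 239.1] 162.52 d [-9.550e+01 -2.616e+02 -1.000e-01] dyaw -61.52
{"tx":0.04,"ty":-0.93,"tz":0.00,"ax":0,"ay":0,"az":6.2,"claw":100},
{"tx":-0.06,"ty":-0.93,"tz":0.00,"ax":0,"ay":0,"az":6.2,"claw":100},
{"tx":-0.16,"ty":-0.91,"tz":0.00,"ax":0,"ay":0,"az":6.2,"claw":100},
{"tx":-0.25,"ty":-0.89,"tz":0.00,"ax":0,"ay":0,"az":6.2,"claw":100},
{"tx":-0.35,"ty":-0.86,"tz":0.00,"ax":0,"ay":0,"az":6.2,"claw":100},
{"tx":-0.44,"ty":-0.82,"tz":0.00,"ax":0,"ay":0,"az":6.2,"claw":100},
{"tx":-0.52,"ty":-0.77,"tz":0.00,"ax":0,"ay":0,"az":6.2,"claw":100},
{"tx":-0.60,"ty":-0.71,"tz":0.00,"ax":0,"ay":0,"az":6.2,"claw":100},
{"tx":-0.67,"ty":-0.64,"tz":0.00,"ax":0,"ay":0,"az":6.2,"claw":100},
{"tx":-0.74,"ty":-0.56,"tz":0.00,"ax":0,"ay":0,"az":6.2,"claw":100},
```

>>> {"op": "step_arm", "data": {"plan": [{"tx":0.04,"ty":-0.93,"tz":0.0,"ax":0,"ay":0,"az":6.2,"claw":100},{"tx":-0.06,"ty":-0.93,"tz":0.0,"ax":0,"ay":0,"az":6.2,"claw":100},{"tx":-0.16,"ty":-0.91,"tz":0.0,"ax":0,"ay":0,"az":6.2,"claw":100},{"tx":-0.25,"ty":-0.89,"tz":0.0,"ax":0,"ay":0,"az":6.2,"claw":100},{"tx":-0.35,"ty":-0.86,"tz":0.0,"ax":0,"ay":0,"az":6.2,"claw":100},{"tx":-0.44,"ty":-0.82,"tz":0.0,"ax":0,"ay":0,"az":6.2,"claw":100},{"tx":-0.52,"ty":-0.77,"tz":0.0,"ax":0,"ay":0,"az":6.2,"claw":100},{"tx":-0.6,"ty":-0.71,"tz":0.0,"ax":0,"ay":0,"az":6.2,"claw":100},{"tx":-0.67,"ty":-0.64,"tz":0.0,"ax":0,"ay":0,"az":6.2,"claw":100},{"tx":-0.74,"ty":-0.56,"tz":0.0,"ax":0,"ay":0,"az":6.2,"claw":100}]}}

```text
time_s: 4.0
position: [475.5, -229.8, 239.4]
tcp_rot: [[-0.183, 0.983, 0.0], [0.983, 0.183, 0.001], [0.001, 0.0, -1.0]]
force: [0.8, 0.7, 0.6]
grip_width: 85.4
```

Run:
```python
from h import *
import pickle
for k in range(2):
    s=ctrl.get_state();print(s['time_s'],s['q'].round(2) if hasattr(s['q'],'round') else s['q'],np.round(s['position'],1),np.round(s['force'],2),np.round(s['tcp_rot'],3).tolist())
    c=cam('wrist');im=ctrl.snapshot('wrist')
cv2.imwrite('pics/w2.png',im);pickle.dump(c,open('w2.pkl','wb'))
u,v=map(int,proj(c,[476,-231.5,110]));x0,y0=max(u-100,0),max(v-90,0);print(u,v,x0,y0)
cv2.imwrite('pics/w2c.png',cv2.resize(im[y0:y0+180,x0:x0+200],None,fx=3,fy=3,interpolation=cv2.INTER_CUBIC))
```

```text
4.0 [ 0.24  0.25  0.19  1.87 -0.06  1.02  0.64] [ 475.5 -229.8  239.4] [0.77 0.75 0.59] [[-0.183, 0.983, 0.0], [0.983, 0.183, 0.001], [0.001, 0.0, -1.0]]
4.05 [ 0.24  0.25  0.2   1.87 -0.06  1.02  0.63] [ 473.6 -234.3  239.5] [-1.47 -2.53  0.93] [[-0.174, 0.985, -0.001], [0.985, 0.174, -0.001], [-0.001, -0.001, -1.0]]
326 195 226 105
```

View pics/w2c.png

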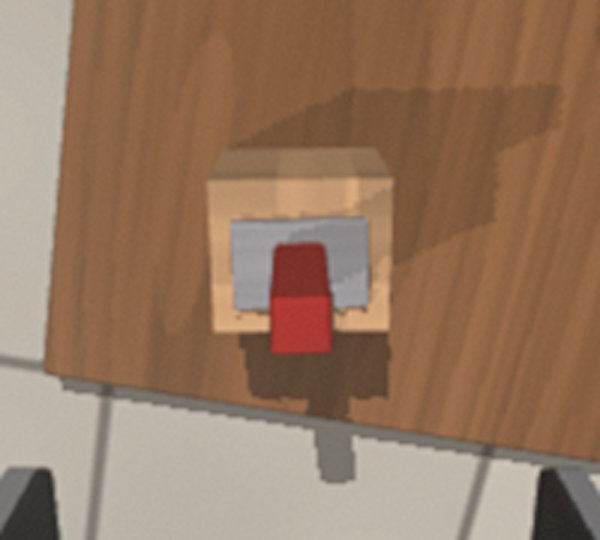

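The stand is at (300,255), the guard at (300,265), and the handle top centre is at (301,323). All are square with the jaws to within about 1°.

Run:
```python
from h import *
import pickle
c=pickle.load(open('w2.pkl','rb'))
P=lambda x,y,z:onz(c,x/3-.33+226,y/3-.33+105,z)
print('top',P(301,323,152)); print('guard',P(300,265,91),'stand',P(301,255,86))
a=lambda p,q,z:np.degrees(np.arctan2(*(P(*q,z)-P(*p,z))[[1,0]]))
print('angles',a((207,181),(392,178),86),a((231,222),(368,217),91),a((273,296),(331,295),152))
print('lens',np.linalg.norm(P(207,181,86)-P(392,178,86)),np.linalg.norm(P(231,222,91)-P(368,217,91)))
plan([476,-231.5,122-11],101,6,100)
```

```text
top [ 475.1806757  -233.23622268  152.        ]
guard [ 475.43602457 -234.49435069   91.        ] stand [ 475.42465448 -232.24081522   86.        ]
angles 10.92053175057613 12.126278172814766 11.030231555878357
lens 64.21222998382937 47.50730285034555
now [ 474.3 -232.8  239.4] 100.32 d [   1.7    1.3 -128.4] dyaw 0.68
{"tx":0.01,"ty":0.01,"tz":0.71,"ax":0,"ay":0,"az":-0.1,"claw":100},
{"tx":0.01,"ty":0.01,"tz":0.71,"ax":0,"ay":0,"az":-0.1,"claw":100},
{"tx":0.01,"ty":0.01,"tz":0.71,"ax":0,"ay":0,"az":-0.1,"claw":100},
{"tx":0.01,"ty":0.01,"tz":0.71,"ax":0,"ay":0,"az":-0.1,"claw":100},
{"tx":0.01,"ty":0.01,"tz":0.71,"ax":0,"ay":0,"az":-0.1,"claw":100},
{"tx":0.01,"ty":0.01,"tz":0.71,"ax":0,"ay":0,"az":-0.1,"claw":100},
```

>>> {"op": "step_arm", "data": {"plan": [{"tx":0.0,"ty":0.04,"tz":0.85,"ax":0,"ay":0,"az":-0.5,"claw":100},{"tx":0,"ty":0,"tz":0.85,"ax":0,"ay":0,"az":-0.5,"claw":100},{"tx":0,"ty":0,"tz":0.85,"ax":0,"ay":0,"az":0,"claw":100},{"tx":0,"ty":0,"tz":0.85,"ax":0,"ay":0,"az":0,"claw":100},{"tx":0,"ty":0,"tz":0.6,"ax":0,"ay":0,"az":0,"claw":100},{"tx":0,"ty":0,"tz":0.28,"ax":0,"ay":0,"az":0,"claw":100},{"tx":0,"ty":0,"tz":0,"ax":0,"ay":0,"az":0,"claw":100}]}}

```text
time_s: 4.97
position: [476.9, -229.8, 110.6]
tcp_rot: [[-0.202, 0.979, -0.001], [0.979, 0.202, 0.001], [0.001, -0.0, -1.0]]
force: [-0.7, -0.5, -0.4]
grip_width: 85.7
```

>>> {"op": "step_arm", "data": {"plan": [{"tx":0,"ty":0,"tz":0,"ax":0,"ay":0,"az":0,"claw":10},{"tx":0,"ty":0,"tz":0,"ax":0,"ay":0,"az":0,"claw":10},{"tx":0,"ty":0,"tz":0,"ax":0,"ay":0,"az":0,"claw":10},{"tx":0,"ty":0,"tz":0,"ax":0,"ay":0,"az":0,"claw":10},{"tx":0,"ty":0,"tz":0,"ax":0,"ay":0,"az":0,"claw":10},{"tx":0,"ty":0,"tz":0,"ax":0,"ay":0,"az":0,"claw":10}]}}

```text
time_s: 5.72
position: [477.2, -231.6, 111.3]
tcp_rot: [[-0.2, 0.98, 0.001], [0.98, 0.2, -0.0], [-0.0, 0.001, -1.0]]
force: [0.8, 0.9, 5.7]
grip_width: 17.1
```

>>> {"op": "step_arm", "data": {"plan": [{"tx":0,"ty":0,"tz":-0.2,"ax":0,"ay":0,"az":0,"claw":5},{"tx":0,"ty":0,"tz":-0.6,"ax":0,"ay":0,"az":0,"claw":5},{"tx":0,"ty":0,"tz":-0.8,"ax":0,"ay":0,"az":0,"claw":5},{"tx":0,"ty":0,"tz":-0.8,"ax":0,"ay":0,"az":0,"claw":5},{"tx":0,"ty":0,"tz":-0.6,"ax":0,"ay":0,"az":0,"claw":5},{"tx":0,"ty":0,"tz":-0.3,"ax":0,"ay":0,"az":0,"claw":5},{"tx":0,"ty":0,"tz":0,"ax":0,"ay":0,"az":0,"claw":5}]}}

```text
time_s: 6.6
position: [476.9, -231.4, 210.1]
tcp_rot: [[-0.2, 0.98, 0.001], [0.98, 0.2, -0.0], [-0.0, 0.001, -1.0]]
force: [-0.5, 0.5, -0.1]
grip_width: 17.3
```

Run:
```python
from h import *
s=ctrl.get_state();print(s['time_s'],np.round(s['position'],1),np.round(s['force'],2),s['grip_width'])
out=[]
for n in ['scene','side','wrist']:
    c=cam(n);im=ctrl.snapshot(n);cv2.imwrite(f'pics/{n}3.png',im);p=np.array(s['position']);p[2]-=55
    u,v=proj(c,p).astype(int);w=40 if n!='wrist' else 80
    x0,y0=max(0,min(u-w,640-2*w)),max(0,min(v-w,400-2*w));print(n,u,v,x0,y0,266/(2*w))
    out.append(cv2.resize(im[y0:y0+2*w,x0:x0+2*w],(266,266),interpolation=cv2.INTER_CUBIC))
cv2.imwrite('pics/m3.png',cv2.resize(np.hstack(out),None,fx=1,fy=1))
```

```text
6.6 [ 476.9 -231.4  210.1] [-0.53  0.48 -0.13] 17.280650055615745
scene 166 198 126 158 3.325
side 358 280 318 240 3.325
wrist 324 230 244 150 1.6625
```

View pics/m3.png

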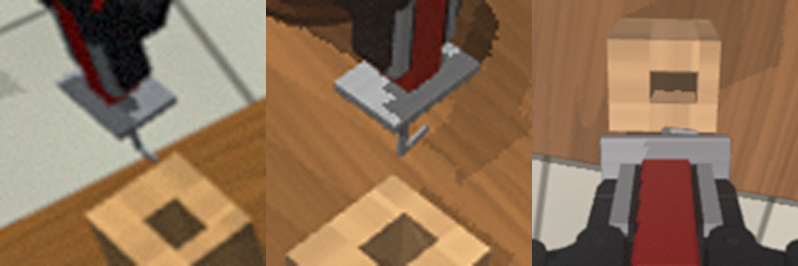

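The pick came out cleanly. In the wrist view the toe points right, which is tool +y at about 11° in world, so pick +x agrees with the stand's offset well.

Run:
```python
from h import *
S,D=cam('scene'),cam('side')
x,y,zt=476.9,-231.4,210.1
for d in range(30,62,4):
    z=zt-25.3-d
    u,v=proj(D,[x,y,z]);a,b=proj(S,[x,y,z]);e=np.array([np.cos(.2),np.sin(.2)])*15
    t=proj(D,[x+e[0],y+e[1],z+6]);q=proj(S,[x+e[0],y+e[1],z+6])
    f=3.325
    print(d,'side bend',((u-318)*f+266).round(),((v-240)*f).round(),'tip',((t-[318,240])*f+[266,0]).round(),'scene bend',((a-126)*f).round(),((b-158)*f).round(),'tip',((q-[126,158])*f).round())
```

```text
30 side bend 400.0 136.0 tip [427. 106.] scene bend 134.0 134.0 tip [151. 143.]
34 side bend 400.0 144.0 tip [426. 113.] scene bend 136.0 139.0 tip [153. 148.]
38 side bend 399.0 151.0 tip [426. 121.] scene bend 139.0 145.0 tip [155. 154.]
42 side bend 399.0 158.0 tip [425. 128.] scene bend 141.0 150.0 tip [157. 159.]
46 side bend 398.0 165.0 tip [425. 135.] scene bend 143.0 155.0 tip [159. 164.]
50 side bend 398.0 171.0 tip [424. 142.] scene bend 145.0 160.0 tip [161. 169.]
54 side bend 397.0 178.0 tip [423. 149.] scene bend 147.0 165.0 tip [163. 174.]
58 side bend 397.0 185.0 tip [423. 155.] scene bend 149.0 170.0 tip [165. 179.]
```

```bash
python3 -c "
from h import *
plan([601,-4.1,200],95,9,5)"
```

```text
now [ 476.2 -231.1  209. ] 101.54 d [124.8 227.   -9. ] dyaw -6.54
{"tx":0.73,"ty":0.62,"tz":0.03,"ax":0,"ay":0,"az":0.7,"claw":5},
{"tx":0.74,"ty":0.61,"tz":0.03,"ax":0,"ay":0,"az":0.7,"claw":5},
{"tx":0.75,"ty":0.60,"tz":0.03,"ax":0,"ay":0,"az":0.7,"claw":5},
{"tx":0.75,"ty":0.59,"tz":0.03,"ax":0,"ay":0,"az":0.7,"claw":5},
{"tx":0.76,"ty":0.58,"tz":0.03,"ax":0,"ay":0,"az":0.7,"claw":5},
{"tx":0.77,"ty":0.57,"tz":0.03,"ax":0,"ay":0,"az":0.7,"claw":5},
{"tx":0.78,"ty":0.56,"tz":0.03,"ax":0,"ay":0,"az":0.7,"claw":5},
{"tx":0.78,"ty":0.55,"tz":0.03,"ax":0,"ay":0,"az":0.7,"claw":5},
{"tx":0.79,"ty":0.54,"tz":0.03,"ax":0,"ay":0,"az":0.7,"claw":5},
```

>>> {"op": "step_arm", "data": {"plan": [{"tx":0.4,"ty":0.3,"tz":0.0,"ax":0,"ay":0,"az":0.7,"claw":5},{"tx":0.74,"ty":0.61,"tz":0.0,"ax":0,"ay":0,"az":0.7,"claw":5},{"tx":0.75,"ty":0.6,"tz":0.0,"ax":0,"ay":0,"az":0.7,"claw":5},{"tx":0.75,"ty":0.59,"tz":0.0,"ax":0,"ay":0,"az":0.7,"claw":5},{"tx":0.76,"ty":0.58,"tz":0.0,"ax":0,"ay":0,"az":0.7,"claw":5},{"tx":0.77,"ty":0.57,"tz":0.0,"ax":0,"ay":0,"az":0.7,"claw":5},{"tx":0.78,"ty":0.56,"tz":0.0,"ax":0,"ay":0,"az":0.7,"claw":5},{"tx":0.78,"ty":0.55,"tz":0.1,"ax":0,"ay":0,"az":0.7,"claw":5},{"tx":0.79,"ty":0.54,"tz":0.5,"ax":0,"ay":0,"az":0.7,"claw":5},{"tx":0.35,"ty":0.3,"tz":0.6,"ax":0,"ay":0,"az":0.2,"claw":5}]}}

```text
time_s: 8.0
position: [601.4, -2.6, 172.6]
tcp_rot: [[-0.09, 0.996, -0.001], [0.996, 0.09, 0.001], [0.001, -0.0, -1.0]]
force: [0.5, 0.3, -1.1]
grip_width: 17.2
```

>>> {"op": "step_arm", "data": {"plan": [{"tx":0,"ty":0,"tz":0,"ax":0,"ay":0,"az":0,"claw":5},{"tx":0,"ty":0,"tz":0,"ax":0,"ay":0,"az":0,"claw":5}]}}

```text
time_s: 8.25
position: [600.5, -6.4, 173.6]
tcp_rot: [[-0.086, 0.996, -0.001], [0.996, 0.086, -0.001], [-0.001, -0.001, -1.0]]
force: [0.0, -0.2, -0.9]
grip_width: 17.3
```

Run:
```python
from h import *
import pickle
for k in range(4):
    s=ctrl.get_state();print(s['time_s'],np.round(s['position'],1),np.round(s['force'],2),np.round(s['moment'],3))
    c=cam('wrist');im=ctrl.snapshot('wrist')
cv2.imwrite('pics/w4.png',im);pickle.dump(c,open('w4.pkl','wb'))
u,v=map(int,proj(c,[591,-5,90]));x0,y0=max(u-70,0),max(v-70,0);print(u,v,x0,y0)
cv2.imwrite('pics/w4c.png',cv2.resize(im[y0:y0+140,x0:x0+140],None,fx=4.25,fy=4.25,interpolation=cv2.INTER_CUBIC))
```

```text
8.25 [600.5  -6.4 173.6] [ 0.03 -0.15 -0.91] [-0.047 -0.021  0.036]
8.3 [600.8  -6.5 174.1] [-0.59 -0.08 -1.26] [-0.02  -0.076  0.04 ]
8.35 [601.   -6.4 174.4] [-0.53 -0.24  0.29] [-0.005  0.081 -0.003]
8.4 [601.1  -6.2 174.6] [0.93 0.16 0.08] [-0.033 -0.022  0.007]
311 212 241 142
```

View pics/w4c.png

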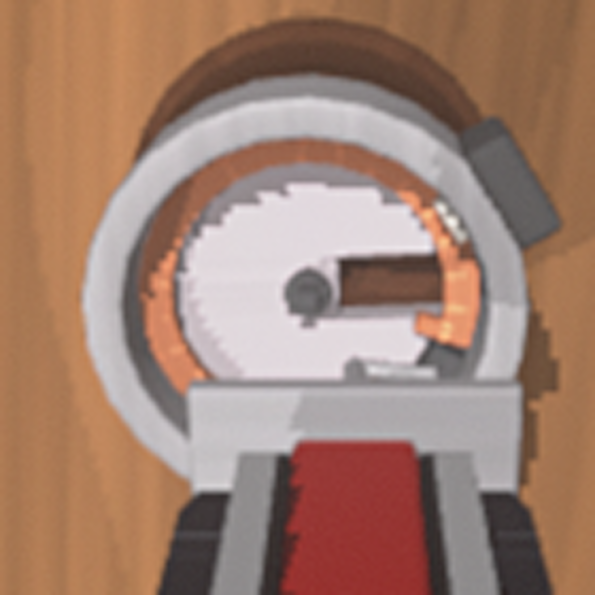

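The wrist view shows the slot almost level at rows 262–305. The toe runs from (352,370) to (436,372) and is parallel to the slot. The lug is at (428,325) and the hub at (308,292).

Run:
```python
from h import *
import pickle
c=pickle.load(open('w4.pkl','rb'));f=4.25
P=lambda x,y,z:onz(c,x/f-.38+241,y/f-.38+142,z)
R=np.array(ctrl.get_state()['tcp_rot']);T=R.T
p0=np.array([601,-6.3,0])
L=lambda q:(T@(q-p0))[:2][::-1].round(1)   # (along toe, lateral +left)
print('hub',P(308,292,87),L(P(308,292,87)))
for n,x,y,z in [('slot in',335,283,80),('slot out',442,280,80),('edge top',442,255,80),('edge bot',442,305,80),('edge top i',340,262,80),('edge bot i',340,306,80),('lug inner top',416,318,84),('lug inner bot',418,338,84),('ring inner',448,290,84),('ring outer',480,285,84),('toe bend',353,372,110),('toe tip',436,372,113)]:
    print(n,P(x,y,z).round(1),L(P(x,y,z)))
pts=np.array([P(x,y,96)[:2] for x,y in [(85,310),(527,305),(312,97),(200,130),(430,130),(110,410)]])
A=np.c_[2*pts,np.ones(len(pts))];s=np.linalg.lstsq(A,(pts**2).sum(1),rcond=None)[0];print('rim',s[:2],np.sqrt(s[2]+s[0]**2+s[1]**2),L(np.r_[s[:2],0]))
```

```text
hub [591.86590973  -4.27925347  87.        ] [-8.8  2.8]
slot in [597.2  -4.4  80. ] [-3.5  2.1]
slot out [619.1  -1.9  80. ] [18.4  2.8]
edge top [618.5   3.5  80. ] [18.3  8.2]
edge bot [619.7  -7.4  80. ] [18.6 -2.7]
edge top i [5.978e+02 2.000e-01 8.000e+01] [-2.5  6.7]
edge bot i [598.6  -9.4  80. ] [-2.5 -2.9]
lug inner top [614.2  -9.2  84. ] [13. -4.]
lug inner bot [615.1 -13.5  84. ] [13.5 -8.4]
ring inner [620.1  -2.6  84. ] [19.4  2.1]
ring outer [626.4  -0.9  84. ] [25.8  3.1]
toe bend [601.4 -10.6 110. ] [ 0.2 -4.4]
toe tip [616.3  -8.  113. ] [15.2 -3.1]
rim [592.21215967  -6.83680083] 43.16963312235353 [-8.8  0.2]
```

>>> {"op": "step_arm", "data": {"plan": [{"tx":0.15,"ty":0.01,"tz":0.1,"ax":0,"ay":0,"az":-1.0,"claw":5},{"tx":0,"ty":0,"tz":0.3,"ax":0,"ay":0,"az":0,"claw":5},{"tx":0,"ty":0,"tz":0.2,"ax":0,"ay":0,"az":0,"claw":5},{"tx":0,"ty":0,"tz":0,"ax":0,"ay":0,"az":0,"claw":5}]}}

```text
time_s: 8.95
position: [600.2, -0.2, 154.9]
tcp_rot: [[-0.105, 0.994, -0.002], [0.994, 0.105, -0.0], [0.0, -0.002, -1.0]]
force: [0.8, -0.0, -1.0]
grip_width: 17.2
```

Run:
```python
from h import *
import pickle
for k in range(3):
    s=ctrl.get_state();print(s['time_s'],np.round(s['position'],1),np.round(s['force'],2),np.round(s['moment'],3))
    c=cam('wrist');im=ctrl.snapshot('wrist')
cv2.imwrite('pics/w5.png',im);pickle.dump((c,s),open('w5.pkl','wb'))
u,v=map(int,proj(c,[596,-5,90]));x0,y0=max(u-65,0),max(v-55,0);print(u,v,x0,y0)
cv2.imwrite('pics/w5c.png',cv2.resize(im[y0:y0+100,x0:x0+130],None,fx=6,fy=6,interpolation=cv2.INTER_CUBIC))
```

```text
8.95 [ 6.002e+02 -2.000e-01  1.549e+02] [ 0.81 -0.01 -0.97] [-0.055  0.044 -0.019]
9.0 [ 6.006e+02 -2.000e-01  1.553e+02] [ 0.2  -0.67 -0.38] [ 0.008 -0.048 -0.063]
9.05 [ 6.009e+02 -2.000e-01  1.557e+02] [-0.21 -0.27 -0.9 ] [-0.003  0.002 -0.004]
317 228 252 173
```

View pics/w5c.png

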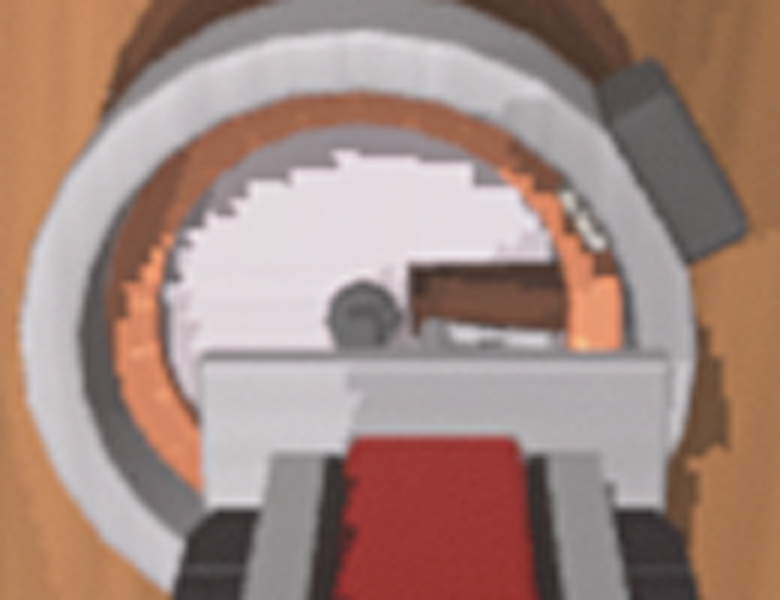

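The toe is now at (432–555, 335), just below the slot band at rows 265–328, with the hub at (363,315).

Run:
```python
from h import *
import pickle
c,s=pickle.load(open('w5.pkl','rb'));f=6
P=lambda x,y,z:onz(c,x/f-.42+252,y/f-.42+173,z)
T=np.array(s['tcp_rot']).T;p0=np.r_[s['position'][:2],0]
L=lambda q:(T@(q-p0))[:2][::-1].round(1)
for n,x,y,z in [('hub',363,308,87),('edge top i',412,266,80),('edge top o',565,264,80),('ring inner',568,300,84),('ring outer',622,300,84),('toe bend',432,335,92),('toe bend',432,335,88),('toe bend',432,335,96),('toe tip',556,337,96)]:
    print(n,P(x,y,z).round(1),L(P(x,y,z)))
print(T.round(3)[:2])
```

```text
hub [591.8  -2.9  87. ] [-9.4 -1.7]
edge top i [597.8   0.9  80. ] [-3.   1.4]
edge top o [618.3   3.3  80. ] [17.6  1.7]
ring inner [ 6.189e+02 -2.000e-01  8.400e+01] [17.8 -1.9]
ring outer [6.26e+02 5.00e-01 8.40e+01] [25.1 -1.9]
toe bend [601.   -3.6  92. ] [-0.3 -3.4]
toe bend [601.2  -5.4  88. ] [-0.3 -5.2]
toe bend [600.8  -1.9  96. ] [-0.3 -1.6]
toe tip [ 6.165e+02 -5.000e-01  9.600e+01] [15.4 -1.9]
[[-0.105  0.994 -0.   ]
 [ 0.994  0.105 -0.   ]]
```

>>> {"op": "step_arm", "data": {"plan": [{"tx":-0.03,"ty":0,"tz":0.15,"ax":0,"ay":0,"az":0,"claw":5},{"tx":0,"ty":0,"tz":0.15,"ax":0,"ay":0,"az":0,"claw":5},{"tx":0,"ty":0,"tz":0.05,"ax":0,"ay":0,"az":0,"claw":5},{"tx":0,"ty":0,"tz":0,"ax":0,"ay":0,"az":0,"claw":5}]}}

```text
time_s: 9.6
position: [600.9, -1.0, 145.1]
tcp_rot: [[-0.105, 0.994, -0.0], [0.994, 0.105, 0.0], [0.0, -0.0, -1.0]]
force: [0.6, 0.2, -0.6]
grip_width: 17.5
```

>>> {"op": "step_arm", "data": {"plan": [{"tx":0,"ty":0,"tz":0.03,"ax":0,"ay":0,"az":0,"claw":5},{"tx":0,"ty":0,"tz":0.03,"ax":0,"ay":0,"az":0,"claw":5},{"tx":0,"ty":0,"tz":0,"ax":0,"ay":0,"az":0,"claw":5}]}}

```text
time_s: 9.98
position: [601.0, -1.0, 143.6]
tcp_rot: [[-0.105, 0.994, -0.0], [0.994, 0.105, 0.0], [0.0, -0.0, -1.0]]
force: [-0.4, -0.1, -1.9]
grip_width: 17.4
```

>>> {"op": "step_arm", "data": {"plan": [{"tx":0,"ty":0,"tz":0.03,"ax":0,"ay":0,"az":0,"claw":5},{"tx":0,"ty":0,"tz":0.03,"ax":0,"ay":0,"az":0,"claw":5},{"tx":0,"ty":0,"tz":0,"ax":0,"ay":0,"az":0,"claw":5}]}}

```text
time_s: 10.35
position: [601.0, -1.0, 141.7]
tcp_rot: [[-0.105, 0.994, -0.0], [0.994, 0.105, 0.0], [0.0, -0.0, -1.0]]
force: [-0.6, 0.4, -0.5]
grip_width: 17.7
```

>>> {"op": "step_arm", "data": {"plan": [{"tx":0,"ty":0,"tz":0.03,"ax":0,"ay":0,"az":0,"claw":5},{"tx":0,"ty":0,"tz":0,"ax":0,"ay":0,"az":0,"claw":5}]}}

```text
time_s: 10.6
position: [601.0, -1.0, 140.8]
tcp_rot: [[-0.105, 0.994, -0.0], [0.994, 0.105, 0.0], [0.0, -0.0, -1.0]]
force: [-0.1, 0.2, -1.0]
grip_width: 17.3
```

>>> {"op": "step_arm", "data": {"plan": [{"tx":0,"ty":0,"tz":0.03,"ax":0,"ay":0,"az":0,"claw":5},{"tx":0,"ty":0,"tz":0,"ax":0,"ay":0,"az":0,"claw":5}]}}

```text
time_s: 10.85
position: [601.0, -1.0, 139.9]
tcp_rot: [[-0.105, 0.994, -0.0], [0.994, 0.105, -0.0], [0.0, -0.0, -1.0]]
force: [-0.0, 0.1, -0.9]
grip_width: 17.3
```

>>> {"op": "step_arm", "data": {"plan": [{"tx":0,"ty":0,"tz":0.03,"ax":0,"ay":0,"az":0,"claw":5},{"tx":0,"ty":0,"tz":0,"ax":0,"ay":0,"az":0,"claw":5}]}}

```text
time_s: 11.1
position: [601.0, -1.0, 139.0]
tcp_rot: [[-0.105, 0.994, -0.0], [0.994, 0.105, 0.0], [0.0, -0.0, -1.0]]
force: [0.4, -0.2, -0.4]
grip_width: 17.5
```

>>> {"op": "step_arm", "data": {"plan": [{"tx":0,"ty":0,"tz":0.03,"ax":0,"ay":0,"az":0,"claw":5},{"tx":0,"ty":0,"tz":0,"ax":0,"ay":0,"az":0,"claw":5}]}}

```text
time_s: 11.35
position: [601.1, -1.1, 138.2]
tcp_rot: [[-0.105, 0.994, 0.0], [0.994, 0.105, 0.0], [0.0, 0.0, -1.0]]
force: [0.1, 0.0, -1.4]
grip_width: 17.0
```

>>> {"op": "step_arm", "data": {"plan": [{"tx":0,"ty":0,"tz":0.03,"ax":0,"ay":0,"az":0,"claw":5},{"tx":0,"ty":0,"tz":0,"ax":0,"ay":0,"az":0,"claw":5}]}}

```text
time_s: 11.6
position: [601.2, -1.0, 137.8]
tcp_rot: [[-0.105, 0.994, 0.0], [0.994, 0.105, 0.0], [0.0, 0.0, -1.0]]
force: [-1.5, -0.4, 3.5]
grip_width: 17.3
```

>>> {"op": "step_arm", "data": {"plan": [{"tx":0,"ty":0,"tz":-0.03,"ax":0,"ay":0,"az":0,"claw":5},{"tx":0,"ty":0.07,"tz":0,"ax":0,"ay":0,"az":0,"claw":5},{"tx":0,"ty":0.07,"tz":0,"ax":0,"ay":0,"az":0,"claw":5},{"tx":0,"ty":0,"tz":0,"ax":0,"ay":0,"az":0,"claw":5}]}}

```text
time_s: 12.1
position: [605.6, -0.5, 138.1]
tcp_rot: [[-0.105, 0.994, 0.0], [0.994, 0.105, 0.0], [-0.0, 0.0, -1.0]]
force: [1.1, 0.7, 0.1]
grip_width: 17.6
```

>>> {"op": "step_arm", "data": {"plan": [{"tx":0,"ty":0.07,"tz":0,"ax":0,"ay":0,"az":0,"claw":5},{"tx":0,"ty":0,"tz":0,"ax":0,"ay":0,"az":0,"claw":5}]}}

```text
time_s: 12.35
position: [607.6, -0.3, 138.1]
tcp_rot: [[-0.105, 0.994, 0.0], [0.994, 0.105, 0.0], [-0.0, 0.0, -1.0]]
force: [-0.2, -0.8, 0.2]
grip_width: 17.3
```

>>> {"op": "step_arm", "data": {"plan": [{"tx":0,"ty":0.07,"tz":0,"ax":0,"ay":0,"az":0,"claw":5},{"tx":0,"ty":0,"tz":0,"ax":0,"ay":0,"az":0,"claw":5}]}}

```text
time_s: 12.6
position: [609.6, -0.1, 138.2]
tcp_rot: [[-0.105, 0.994, 0.0], [0.994, 0.105, -0.0], [-0.0, 0.0, -1.0]]
force: [0.3, -0.2, -0.8]
grip_width: 17.6
```

>>> {"op": "step_arm", "data": {"plan": [{"tx":0,"ty":0,"tz":-0.04,"ax":0,"ay":0,"az":0,"claw":5},{"tx":0,"ty":0,"tz":-0.04,"ax":0,"ay":0,"az":0,"claw":5},{"tx":0,"ty":0,"tz":-0.04,"ax":0,"ay":0,"az":0,"claw":5}]}}

```text
time_s: 12.98
position: [609.3, -0.2, 141.8]
tcp_rot: [[-0.105, 0.994, -0.0], [0.994, 0.105, -0.0], [0.0, -0.0, -1.0]]
force: [0.7, 0.5, -1.2]
grip_width: 17.8
```

>>> {"op": "step_arm", "data": {"plan": [{"tx":0,"ty":0,"tz":-0.04,"ax":0,"ay":0,"az":0,"claw":5},{"tx":0,"ty":0,"tz":-0.04,"ax":0,"ay":0,"az":0,"claw":5}]}}

```text
time_s: 13.22
position: [609.0, -0.3, 144.0]
tcp_rot: [[-0.105, 0.994, -0.001], [0.994, 0.105, -0.0], [-0.0, -0.001, -1.0]]
force: [-1.4, 0.4, -1.8]
grip_width: 17.2
```

>>> {"op": "step_arm", "data": {"plan": [{"tx":0,"ty":0,"tz":-0.04,"ax":0,"ay":0,"az":0,"claw":5},{"tx":0,"ty":0,"tz":-0.04,"ax":0,"ay":0,"az":0,"claw":5}]}}

```text
time_s: 13.48
position: [609.1, -0.4, 146.4]
tcp_rot: [[-0.105, 0.994, -0.001], [0.994, 0.105, -0.0], [-0.0, -0.001, -1.0]]
force: [-0.4, -0.4, -1.9]
grip_width: 17.2
```

>>> {"op": "step_arm", "data": {"plan": [{"tx":0,"ty":0,"tz":-0.04,"ax":0,"ay":0,"az":0,"claw":5},{"tx":0,"ty":0,"tz":-0.04,"ax":0,"ay":0,"az":0,"claw":5}]}}

```text
time_s: 13.72
position: [609.2, -0.2, 149.0]
tcp_rot: [[-0.105, 0.994, -0.0], [0.994, 0.105, -0.0], [-0.0, -0.0, -1.0]]
force: [-0.5, -1.0, -0.9]
grip_width: 17.6
```

>>> {"op": "step_arm", "data": {"plan": [{"tx":0,"ty":0,"tz":-0.04,"ax":0,"ay":0,"az":0,"claw":5},{"tx":0,"ty":0,"tz":-0.04,"ax":0,"ay":0,"az":0,"claw":5},{"tx":0,"ty":0,"tz":-0.04,"ax":0,"ay":0,"az":0,"claw":5}]}}

```text
time_s: 14.1
position: [609.3, -0.3, 152.6]
tcp_rot: [[-0.105, 0.994, -0.0], [0.994, 0.105, -0.0], [-0.0, -0.0, -1.0]]
force: [-1.7, -0.5, -2.6]
grip_width: 17.0
```

Run:
```python
from h import *
s=ctrl.get_state();out=[]
for k in range(4):
  s=ctrl.get_state();print(s['time_s'],np.round(s['position'],1),np.round(s['force'],2));
  if k<3:
    n=['wrist','side','scene'][k];c=cam(n);im=ctrl.snapshot(n);w=45 if k else 62
    u,v=proj(c,[598,-3,90]).astype(int);print(n,u,v);x0=max(0,u-w);y0=max(0,v-w)
    out.append(cv2.resize(im[y0:y0+2*w,x0:x0+2*w],(266,266) if k else (266,266),interpolation=cv2.INTER_CUBIC))
cv2.imwrite('pics/m6.png',np.hstack(out))
```

```text
14.1 [ 6.093e+02 -3.000e-01  1.526e+02] [-1.68 -0.53 -2.64]
wrist 308 226
14.15 [ 6.094e+02 -3.000e-01  1.528e+02] [-1.25 -1.49 -3.  ]
side 336 198
14.2 [ 6.094e+02 -3.000e-01  1.528e+02] [-1.31 -0.48 -1.19]
scene 327 205
14.25 [ 6.094e+02 -3.000e-01  1.527e+02] [-0.29 -0.81 -1.56]
```

View pics/m6.png

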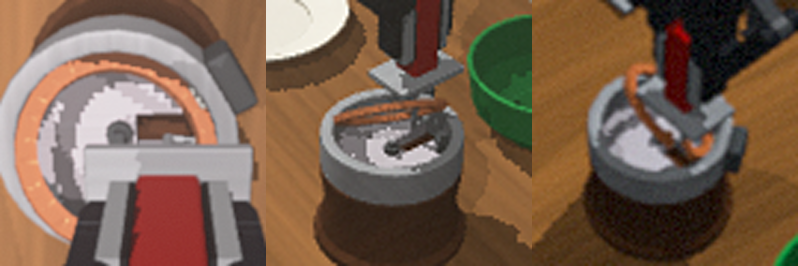

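The ring is lifted and tilted. In the side view it lies nearly edge-on from (335,118) to (448,103), and in the scene view one side stands above the rim at (645,70). I need a closer look at the pawl side.

Run:
```python
from h import *
out=[]
for n,w in [('side',32),('scene',32)]:
    c=cam(n);im=ctrl.snapshot(n);u,v=proj(c,[598,-3,102]).astype(int);print(n,u-w,v-w)
    out.append(cv2.resize(im[v-w:v+w,u-w:u+w],(400,600)[:1]*2,interpolation=cv2.INTER_CUBIC))
cv2.imwrite('pics/m7.png',np.hstack(out))
s=ctrl.get_state();print(s['force'])
```

```text
side 304 161
scene 295 169
[-1.21318605 -2.11439283 -1.78664408]
```

View pics/m7.png

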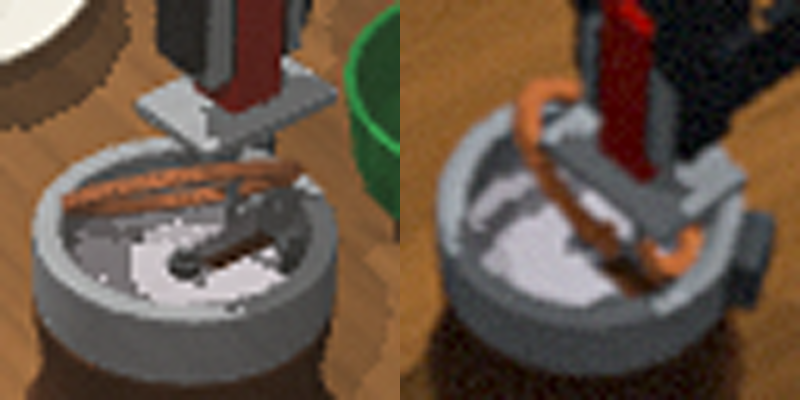

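Run:
```python
from h import *
S,D=cam('scene'),cam('side')
o,a=ray(D,304+65/6.25,161+205/6.25);_,b=ray(D,304+298/6.25,161+178/6.25)
n=np.cross(a,b);n/=np.linalg.norm(n);n*=np.sign(n[2]);print('n',n.round(3))
for nm,x,y in [('top back',560,85),('left',520,115),('mid near',570,200),('near end',605,245),('lower',630,280),('curl low',665,272),('curl right',695,235),('back right',580,95)]:
    q,d=ray(S,295+x/6.25,169+y/6.25);t=n@(o-q)/(n@d);P=q+d*t;r=P-[591.5,-5,0]
    print(nm,P.round(1),'r',np.hypot(*r[:2]).round(1),'ang',np.degrees(np.arctan2(r[1],r[0])).round())
```

```text
n [0.22  0.571 0.791]
top back [555.1 185.3 -17.8] r 193.7 ang 101.0
left [568.6 152.5   2.1] r 159.1 ang 98.0
mid near [603.1 144.1  -1.5] r 149.6 ang 86.0
near end [621.  143.9  -6.3] r 151.8 ang 79.0
lower [634.7 142.6  -9.2] r 153.8 ang 74.0
curl low [632.4 162.7 -23.1] r 172.6 ang 76.0
curl right [618.4 193.2 -41.2] r 200.0 ang 82.0
back right [559.1 191.7 -23.6] r 199.3 ang 99.0
```

Run:
```python
from h import *
S,D=cam('scene'),cam('side')
for y1,y2 in [(205,178),(203,172)]:
  o,a=ray(D,304+65/6.25,161+y1/6.25);_,b=ray(D,304+298/6.25,161+y2/6.25)
  n=np.cross(a,b);n/=np.linalg.norm(n);n*=np.sign(n[2]);print('n',n.round(3))
  for nm,x,y in [('top back',560,85),('left',520,115),('mid near',570,200),('near end',605,245),('lower',630,280),('curl low',665,272),('curl right',695,235),('back right',580,95)]:
    q,d=ray(S,295+(x-400)/6.25,169+y/6.25);t=n@(o-q)/(n@d);P=q+d*t;r=P-[591.5,-5,0]
    print(nm,P.round(1),'r',np.hypot(*r[:2]).round(1),'ang',np.degrees(np.arctan2(r[1],r[0])).round())
```

```text
n [0.22  0.571 0.791]
top back [561.2   9.2 107.7] r 33.5 ang 155.0
left [572.3 -12.9 120.6] r 20.8 ang -158.0
mid near [601.1 -17.3 115.7] r 15.6 ang -52.0
near end [616.1 -16.7 111.1] r 27.2 ang -25.0
lower [627.6 -16.9 108.1] r 38.0 ang -18.0
curl low [625.5  -3.   98.6] r 34.1 ang 3.0
curl right [613.7  17.5  87.1] r 31.6 ang 45.0
back right [564.6  13.8 103.5] r 32.8 ang 145.0
n [0.205 0.579 0.789]
top back [561.8   8.7 108.6] r 32.7 ang 155.0
left [573.2 -13.6 122. ] r 20.2 ang -155.0
mid near [602.4 -18.3 117.9] r 17.2 ang -51.0
near end [617.6 -17.9 113.6] r 29.1 ang -26.0
lower [629.2 -18.3 110.9] r 40.0 ang -19.0
curl low [627.   -4.3 101.2] r 35.5 ang 1.0
curl right [614.9  16.4  89.2] r 31.7 ang 42.0
back right [565.2  13.3 104.4] r 32.0 ang 145.0
```

The ring sits at z≈87 by the pawl and about 117 on the −y side. It has tipped about the pawl instead of climbing past it. I'll keep lifting gently while drawing it by the lug away from the pawl.

>>> {"op": "step_arm", "data": {"plan": [{"tx":0,"ty":0,"tz":-0.04,"ax":0,"ay":0,"az":0,"claw":5},{"tx":0,"ty":0,"tz":-0.04,"ax":0,"ay":0,"az":0,"claw":5},{"tx":0,"ty":0,"tz":0,"ax":0,"ay":0,"az":0,"claw":5}]}}

```text
time_s: 14.72
position: [610.3, 0.3, 155.6]
tcp_rot: [[-0.105, 0.994, 0.002], [0.994, 0.105, 0.001], [0.0, 0.002, -1.0]]
force: [-0.1, 0.9, -1.2]
grip_width: 17.1
```

>>> {"op": "step_arm", "data": {"plan": [{"tx":-0.06,"ty":0,"tz":-0.02,"ax":0,"ay":0,"az":0,"claw":5},{"tx":-0.06,"ty":0,"tz":-0.02,"ax":0,"ay":0,"az":0,"claw":5},{"tx":0,"ty":0,"tz":0,"ax":0,"ay":0,"az":0,"claw":5}]}}

```text
time_s: 15.1
position: [610.0, -4.0, 156.4]
tcp_rot: [[-0.105, 0.994, 0.0], [0.994, 0.105, -0.0], [-0.0, 0.0, -1.0]]
force: [-0.3, -0.7, -0.4]
grip_width: 17.2
```

Run:
```python
from h import *
for k in range(3):
    s=ctrl.get_state();print(s['time_s'],np.round(s['position'],1),np.round(s['force'],2),np.round(s['moment'],3))
    im=ctrl.snapshot(['wrist','side','scene'][k]);cv2.imwrite(f'pics/t8_{k}.png',im)
```

```text
15.1 [610.   -4.  156.4] [-0.32 -0.72 -0.39] [-0.03  -0.064  0.015]
15.15 [609.9  -3.9 156.3] [ 0.22  0.08 -1.12] [ 0.027 -0.054 -0.027]
15.2 [609.9  -3.8 156.2] [-0.36  0.52 -0.62] [ 0.016 -0.046  0.006]
```

```bash
cat >> h.py <<'E'
def asc(im,c,P,w,h):
    u,v=proj(c,P).astype(int);x0,y0=max(0,u-w),max(0,v-h);q=im[y0:v+h,x0:u+w].astype(int);b,g,r=q[...,0],q[...,1],q[...,2]
    hsv=cv2.cvtColor(q.astype(np.uint8),cv2.COLOR_BGR2HSV).astype(int)
    red=(r>80)&(g<60)&(b<60)&(r-g>50);wood=(hsv[...,0]>=5)&(hsv[...,0]<=16)&(hsv[...,1]>110)&(hsv[...,2]>110)
    L=q.mean(2);ch=np.where(red,'R',np.where(wood,'c',np.where(L>185,'#',np.where(L>110,'+',np.where(L>60,'-',' ')))))
    print(x0,y0);print('\n'.join(''.join(k) for k in ch))
E
python3 - <<'E'
from h import *
asc(cv2.imread('pics/t8_1.png'),cam('side'),[595,-3,105],32,22)
asc(cv2.imread('pics/t8_2.png'),cam('scene'),[595,-3,105],32,24)
E
```

```text
302 170
##++-       ---------cccccccccc      ---  RRRRRR-+++ccccc--     
+---       ---------cccccccccccc-    ---  RRRRRR-++++cccc--     
-       ------------cccccccccccc+- ----- RRRRRRR ---+--cc--     
       ------------ccccccccccc++++- ---  RRRRRRR--------c--     
    ---------------ccccccccc+++++++ --  RRR RRRR-----------     
-----------------cccccccc+++++++++++    RRRRRRR------------     
----------------ccccccccc+++++++++++--RRRRRRR--------------     
---------------ccccccccc+-+#++++++----- RRR-----------------    
-------------cccccccccccc---++++++++------------------ccc----   
-----------cccccccccccccccc--++++++++---------------ccccc- --   
---------ccccccccccccccccccc--++++++--------------cccccccc  --  
----c- cccccccccccccccccccccc---+++++-----------cccccccccc   -- 
--ccccccccccccccccccccccccccccc--++++++-+-----cccccccccccc-  ---
ccccccccccccccccccccccc+++++++++---++#+------ -ccccccccccc-   --
ccccccccccccccccccc++++++++++++++---+-------  cccccccccccc-     
ccccccccccccccccc+++++++++++----++c-------+++-cccccccccccc-     
ccccccccccccccc++++++++----++ccccccccccc--c++++ccccc
[... 4195 characters left out ...]
++cccc++++#####+-c-      ccccc--+++++++-  --- cccc
ccccccc-  -+++++cccccc-+++++++c---     -cc- --++++++-      -cccc
cccccccc ---++++----ccRcccc--cc-++-        --++++++--      -cccc
cccccccc -  -+--------ccRccRcRc-+#++-     ---+++++--       ccccc
cccccccc  - --------------   - -+##++-   -+++++++--        ccccc
cccccccc  --------------- - ----+++++--+++++++++-          ccccc
cccccccc  - ----------------+++------++++++++++-- -       -ccccc
cccccccc   -- ------------------------+++++++--   -       ccc-cc
ccccccc    -- -------------------------+++--- ------  -c-ccccccc
ccccccc     ----- --  ---------------------- - ---     cccccc--c
cccccc-      --- - -  -- ----------------   -   -      -ccc-c-cc
```

The text mask shows that the ring slipped off the toe and lies flat again on the cover. Lifting at the end tips it, because the pawl is 30° round from the toe. This time I'll go under the end, lift to just above the cover, sweep the toe round towards the pawl, and lift there.

>>> {"op": "step_arm", "data": {"plan": [{"tx":0.08,"ty":-0.14,"tz":0,"ax":0,"ay":0,"az":0,"claw":5},{"tx":0.08,"ty":-0.14,"tz":0,"ax":0,"ay":0,"az":0,"claw":5},{"tx":0,"ty":0,"tz":0,"ax":0,"ay":0,"az":0,"claw":5},{"tx":0,"ty":0,"tz":0.15,"ax":0,"ay":0,"az":0,"claw":5},{"tx":0,"ty":0,"tz":0.1,"ax":0,"ay":0,"az":0,"claw":5},{"tx":0,"ty":0,"tz":0.08,"ax":0,"ay":0,"az":0,"claw":5},{"tx":0,"ty":0,"tz":0,"ax":0,"ay":0,"az":0,"claw":5}]}}

```text
time_s: 16.12
position: [600.7, 0.1, 145.9]
tcp_rot: [[-0.105, 0.994, -0.001], [0.994, 0.105, -0.0], [0.0, -0.001, -1.0]]
force: [0.4, -0.0, -1.5]
grip_width: 17.6
```

>>> {"op": "step_arm", "data": {"plan": [{"tx":0,"ty":0,"tz":0.04,"ax":0,"ay":0,"az":0,"claw":5},{"tx":0,"ty":0,"tz":0.04,"ax":0,"ay":0,"az":0,"claw":5},{"tx":0,"ty":0,"tz":0,"ax":0,"ay":0,"az":0,"claw":5}]}}

```text
time_s: 16.5
position: [600.8, 0.2, 143.8]
tcp_rot: [[-0.105, 0.994, -0.0], [0.994, 0.105, 0.0], [0.0, -0.0, -1.0]]
force: [0.3, 0.9, -1.0]
grip_width: 17.2
```

>>> {"op": "step_arm", "data": {"plan": [{"tx":0,"ty":0,"tz":0.04,"ax":0,"ay":0,"az":0,"claw":5},{"tx":0,"ty":0,"tz":0.04,"ax":0,"ay":0,"az":0,"claw":5},{"tx":0,"ty":0,"tz":0,"ax":0,"ay":0,"az":0,"claw":5}]}}

```text
time_s: 16.88
position: [600.8, 0.2, 141.3]
tcp_rot: [[-0.105, 0.994, -0.0], [0.994, 0.105, 0.0], [0.0, -0.0, -1.0]]
force: [-0.7, 0.1, -0.9]
grip_width: 17.3
```

>>> {"op": "step_arm", "data": {"plan": [{"tx":0,"ty":0,"tz":0.04,"ax":0,"ay":0,"az":0,"claw":5},{"tx":0,"ty":0,"tz":0.05,"ax":0,"ay":0,"az":0,"claw":5},{"tx":0,"ty":0,"tz":0,"ax":0,"ay":0,"az":0,"claw":5}]}}

```text
time_s: 17.25
position: [600.8, 0.2, 138.6]
tcp_rot: [[-0.105, 0.994, -0.0], [0.994, 0.105, 0.0], [0.0, -0.0, -1.0]]
force: [-0.4, -0.3, -1.0]
grip_width: 17.3
```

>>> {"op": "step_arm", "data": {"plan": [{"tx":0,"ty":0.07,"tz":0,"ax":0,"ay":0,"az":0,"claw":5},{"tx":0,"ty":0.07,"tz":0,"ax":0,"ay":0,"az":0,"claw":5},{"tx":0,"ty":0,"tz":0,"ax":0,"ay":0,"az":0,"claw":5}]}}

```text
time_s: 17.62
position: [605.4, 0.6, 138.9]
tcp_rot: [[-0.105, 0.994, 0.0], [0.994, 0.105, 0.0], [0.0, 0.0, -1.0]]
force: [0.6, 0.6, -1.0]
grip_width: 17.3
```

>>> {"op": "step_arm", "data": {"plan": [{"tx":0,"ty":0.07,"tz":0,"ax":0,"ay":0,"az":0,"claw":5},{"tx":0,"ty":0.07,"tz":0,"ax":0,"ay":0,"az":0,"claw":5},{"tx":0,"ty":0,"tz":0,"ax":0,"ay":0,"az":0,"claw":5}]}}

```text
time_s: 18.0
position: [609.5, 1.1, 138.8]
tcp_rot: [[-0.105, 0.994, 0.0], [0.994, 0.105, 0.0], [0.0, 0.0, -1.0]]
force: [0.3, 0.1, -0.0]
grip_width: 17.3
```

>>> {"op": "step_arm", "data": {"plan": [{"tx":0,"ty":0,"tz":-0.06,"ax":0,"ay":0,"az":0,"claw":5},{"tx":0,"ty":0,"tz":-0.07,"ax":0,"ay":0,"az":0,"claw":5},{"tx":0,"ty":0,"tz":-0.07,"ax":0,"ay":0,"az":0,"claw":5},{"tx":0,"ty":0,"tz":-0.07,"ax":0,"ay":0,"az":0,"claw":5},{"tx":0,"ty":0,"tz":0,"ax":0,"ay":0,"az":0,"claw":5}]}}

```text
time_s: 18.62
position: [609.5, 1.0, 147.2]
tcp_rot: [[-0.105, 0.994, 0.001], [0.994, 0.105, 0.0], [-0.0, 0.001, -1.0]]
force: [0.5, 0.1, -1.0]
grip_width: 17.0
```

Run:
```python
from h import *
for k in range(3):
    s=ctrl.get_state();print(s['time_s'],np.round(s['position'],1),np.round(s['force'],2),np.round(s['moment'],3))
    n=['wrist','side','scene'][k];im=ctrl.snapshot(n);cv2.imwrite(f'pics/t9_{k}.png',im)
    if k: asc(im,cam(n),[595,-3,100],28,17)
```

```text
18.625 [609.5   1.  147.2] [ 0.53  0.11 -1.03] [-0.016  0.016  0.022]
18.675 [609.3   1.1 147. ] [ 0.53  0.47 -1.65] [ 0.046 -0.007  0.001]
306 177
-----------ccccccccccc++++++- --  RRRRRRRR--------+cc---
---------ccccccccccc+++++++++-   RRRRRRRR-----------c---
-------cccccccccccc+++++++++++#-  RRRRR------------cc- -
-----cccccccccccccc-+#+++++++++--RRRR-------------cccc  
c--cccccccccccccccc---+++++++----- -------------cccccc  
ccccccccccccccccccccc--++++++++---------------cccccccc- 
ccccccccccccccccccc++++-+++++---------------cccccccccc- 
ccccccccccccccc+++++++++--+++++---------- cccccccccccc- 
ccccccccccccc+++++++++++---+++++--+-----+-cccccccccccc- 
ccccccccccc++++++++---------+++#+-----+++++ccccccccccc- 
ccccccccc+++++++-----ccccccc--+---- ---++++++cccccccccc 
cccccccc++++++-----cccccccccc---c---cc---+++++ccccccccc-
ccccccc+++++-----cccccccccccc-- cc--cccc---+++++cccccccc
cccccc+++++----cccccc------ -   ----ccccc--+#+---ccccccc
ccccc+++++---cccccc-----------------ccccccc-------cccccc
ccccc++++---ccccc-------------------  cccccc------cccccc
cccc++++---ccccc--------+++++++------ cc
[... 2301 characters left out ...]
--++++--++++----
ccc+++++cccc++++#######++-  --+#++--------++----+++-----
ccc-+++++cc+++++#######++-   -+++++----------c-++++-----
ccc-+++++ccc+++########+-- - -+++++--------ccc-+++------
ccc-++++++cc++######+##+---  ++---- ------ccc-++++----- 
ccc--+++++cc+++########++++-----   -+++-ccccc+++++----- 
ccc- -+++++cc++###########++--    cc+++ccccc-++++------ 
ccc- -++++++cc++##########++-     ccccccccc-+++++-  --  
ccc-  -+++++ccc++##########++-    -ccccccc-+++++-      -
cccc  --++++--cc+++++#####++++--   Rccccc-+++++--      -
cccc -  -+++---ccc+++++###+c+++-    cccc-+++++--       c
cccc  - --+++----ccc-++++++c++++-    ---+++++---       c
cccc   -  -----------cccccccc+-----------+++-- -      --
```

Run:
```python
from h import *
asc(cv2.imread('pics/side0.png'),cam('side'),[595,-3,95],28,17)
asc(cv2.imread('pics/scene0.png'),cam('scene'),[595,-3,92],28,15)
```

```text
306 179
-------cccccccccccccccccccccccccccccccccccccccccccccc- -
-----cccccccccccccccccccccccccc---cccccccccccccccccccc  
c--ccccccccccccccccccccccccccc---------ccccccccccccccc- 
cccccccccccccccccccccccccccccc------------cccccccccccc- 
ccccccccccccccccccc++++++++++++++-------- cccccccccccc- 
ccccccccccccccc+++++++++++++++++++++++--- cccccccccccc- 
ccccccccccccc+++++++++++---+-++++++++++++-cccccccccccc- 
ccccccccccc++++++++----------------++++++++ccccccccccc- 
ccccccccc+++++++----------------------+++++++cccccccccc 
cccccccc++++++-----------------++++-----+++++++cccccccc-
ccccccc+++++-------------------++###------++++++cccccccc
cccccc+++++--------------------------------++++++ccccccc
ccccc+++++-----------ccccccccccccc----------++++++cccccc
ccccc++++--------cccccccccccccccccccc--------+++++cccccc
cccc++++-------ccccccc------cc-ccccccccc------+++++ccccc
cccc++++-----cccccc----------------ccccccc-----++++-cccc
ccc+++++----ccccc-----+++-#+-###-----cccccc----+++++cccc
ccc+++++---cccc----+++-############+--cccccc---+++++cccc
ccc+++++--cccc --+++-############+-----cccccc---++++cccc
ccc+++++-
[... 1863 characters left out ...]
++-cc--++++-----
ccc-+++++ccc+++++++#+++++-   -++++######++-cc++++++-----
ccc-+++++cc++++#++##++#+-- - -++-+++#####++cc++++++-----
ccc-++++++cc+++++++++#++---  ++---++#####++cc+++++----- 
ccc--+++++cc++++#++####++++-----  -+++###++c++++++----- 
ccc- -+++++cc++++++++#####++-      --++##+cc++++++----- 
ccc- -++++++c++++#+++++###++-       --+##+c++++++-  --- 
ccc- --+++++++++#+#+++++###++-       --++c+++++++       
ccc-   -++++++++++##+####+##++-       -cc+++++++-      -
ccc--   -+++++++++#+###+######+--cR   cc+++++++-       c
ccc-     -+++++++++#+#++++++###++ccc--++++++++-        c
cccc      --+++++++++++#+c+++++++cc+++++++++-          -
cccc   --  --++++++++++++c+++++++++++++++++-   -      -c
```

The ring is on the toe: its back edge is up about 4 mm and the −y side is raised. Next I sweep the toe about 16° anticlockwise round the grinder axis, towards the pawl.

>>> {"op": "step_arm", "data": {"plan": [{"tx":0.042,"ty":-0.008,"tz":0,"ax":0,"ay":0,"az":-4,"claw":5},{"tx":0.042,"ty":-0.008,"tz":0,"ax":0,"ay":0,"az":-4,"claw":5},{"tx":0,"ty":0,"tz":0,"ax":0,"ay":0,"az":0,"claw":5}]}}

```text
time_s: 19.15
position: [608.3, 3.6, 146.8]
tcp_rot: [[-0.242, 0.97, -0.0], [0.97, 0.242, 0.0], [0.0, -0.0, -1.0]]
force: [-0.4, -0.8, -1.6]
grip_width: 17.6
```

>>> {"op": "step_arm", "data": {"plan": [{"tx":0.042,"ty":-0.008,"tz":0,"ax":0,"ay":0,"az":-4,"claw":5},{"tx":0.042,"ty":-0.008,"tz":0,"ax":0,"ay":0,"az":-4,"claw":5},{"tx":0,"ty":0,"tz":0,"ax":0,"ay":0,"az":0,"claw":5}]}}

```text
time_s: 19.52
position: [607.2, 5.8, 146.8]
tcp_rot: [[-0.374, 0.928, -0.0], [0.928, 0.374, 0.0], [0.0, -0.0, -1.0]]
force: [0.0, 0.2, -0.8]
grip_width: 17.2
```

>>> {"op": "step_arm", "data": {"plan": [{"tx":0,"ty":0,"tz":-0.05,"ax":0,"ay":0,"az":0,"claw":5},{"tx":0,"ty":0,"tz":0,"ax":0,"ay":0,"az":0,"claw":5}]}}

```text
time_s: 19.77
position: [607.5, 5.6, 148.6]
tcp_rot: [[-0.374, 0.927, 0.0], [0.927, 0.374, -0.0], [-0.0, 0.0, -1.0]]
force: [0.7, 0.1, -1.5]
grip_width: 17.1
```

>>> {"op": "step_arm", "data": {"plan": [{"tx":0,"ty":0,"tz":-0.05,"ax":0,"ay":0,"az":0,"claw":5},{"tx":0,"ty":0,"tz":0,"ax":0,"ay":0,"az":0,"claw":5}]}}

```text
time_s: 20.02
position: [607.3, 5.7, 150.0]
tcp_rot: [[-0.375, 0.927, 0.0], [0.927, 0.375, -0.0], [-0.0, 0.0, -1.0]]
force: [-0.3, 0.8, -0.5]
grip_width: 17.0
```

>>> {"op": "step_arm", "data": {"plan": [{"tx":0,"ty":0,"tz":-0.05,"ax":0,"ay":0,"az":0,"claw":5},{"tx":0,"ty":0,"tz":0,"ax":0,"ay":0,"az":0,"claw":5}]}}

```text
time_s: 20.27
position: [607.3, 5.8, 151.5]
tcp_rot: [[-0.375, 0.927, 0.0], [0.927, 0.375, 0.0], [0.0, 0.0, -1.0]]
force: [0.2, 1.0, -0.8]
grip_width: 17.0
```

Run:
```python
from h import *
for k in range(2):
    n=['side','scene'][k];im=ctrl.snapshot(n);cv2.imwrite(f'pics/t10_{k}.png',im)
    asc(im,cam(n),[595,-3,100],28,17)
```

```text
306 177
-----------cccccccc++++++++++--- RR --------ccccccccc---
---------ccccccccc+++++++++++--------------cccccccccc---
-------ccccccccccc--++++++++--------------ccccccccccc- -
-----ccccccccccccc----+++++++++----------ccccccccccccc  
c--ccccccccccccccccc----++++++----------cccccccccccccc  
ccccccccccccccccccccccc----++-------------cccccccccccc- 
ccccccccccccccccccc++++++----+----------- -ccccccccccc- 
ccccccccccccccc++++++++++++---------++-   cccccccccccc- 
ccccccccccccc+++++++++++-----------++++++ cccccccccccc- 
ccccccccccc++++++++------ccccccc----+++++++ccccccccccc- 
ccccccccc+++++++-----cccccccccc+--ccc--++++++cccccccccc 
cccccccc++++++----ccccccccccccc+--ccccc--+++--ccccccccc-
ccccccc+++++----cccccccc-----  ---ccccccc-+-----cccccccc
cccccc+++++----cccccc--------- ---  cccccc-------ccccccc
ccccc+++++---ccccc-- --------------  -ccccc-------cccccc
ccccc++++---ccccc----------+------+-- ccccc-------cccccc
cccc++++---ccccc--------+++++++------cccc----------ccccc
cccc++++--ccccc----++++++++++++-------cc------------cccc
ccc+++++-ccccc--+++++++++++++++----++---------------cccc
ccc+++++-
[... 2091 characters left out ...]
--------+++-----
ccc+++++ccc+++++#+######+-   ++#####+--+-+ccc--++++-----
ccc-+++++cc+++++#######++-   -+++##++ -+--cccc-++++-----
ccc-+++++ccc+++#+######+-- - -++-+#++--++ccccc-+++------
ccc-++++++cc++#########+---  ++---+++--+ccccc-++++----- 
ccc--+++++ccc++########++++----- --+++-ccccc-+++++----- 
ccc- -+++++ccc+###########++--    ccc+ccccc--++++------ 
ccc-  ++++++cc++##########++-     Rccccccc--+++++-  --  
ccc----++++++cc+++########++--      ccccc--+++++-       
ccc-   -++++++ccc+++++####+c++-      -- --+++++--      -
cccc    -+++----cccc+++++++c+#+-       ----+++--       c
cccc  ----++------cccccccccc++#+--   -----------       c
cccc  -  -------------ccccRc-+++-------------          c
```

The ring is now lifted about its far side: the +x end is up about 8 mm and the −x side is still on the cover. Its end should be above the pawl nose, so I keep lifting gently.

>>> {"op": "step_arm", "data": {"plan": [{"tx":0,"ty":0,"tz":-0.05,"ax":0,"ay":0,"az":0,"claw":5},{"tx":0,"ty":0,"tz":-0.05,"ax":0,"ay":0,"az":0,"claw":5},{"tx":0,"ty":0,"tz":-0.05,"ax":0,"ay":0,"az":0,"claw":5},{"tx":0,"ty":0,"tz":0,"ax":0,"ay":0,"az":0,"claw":5}]}}

```text
time_s: 20.88
position: [607.5, 5.7, 156.1]
tcp_rot: [[-0.375, 0.927, 0.0], [0.927, 0.375, 0.0], [-0.0, 0.0, -1.0]]
force: [-0.3, -0.1, -0.4]
grip_width: 17.2
```

Run:
```python
from h import *
for k in range(2):
    n=['side','scene'][k];im=ctrl.snapshot(n);cv2.imwrite(f'pics/t11_{k}.png',im)
    asc(im,cam(n),[595,-3,102],28,17)
```

```text
306 176
------------cccccc+++++++++----------------cccccccccc---
-----------ccccccc--+++++++++-------------ccccccccccc---
---------ccccccccc-----+++++++-----------cccccccccccc---
-------cccccccccccccc----+++++----------ccccccccccccc- -
-----cccccccccccccccccc----+++--------cccccccccccccccc  
c- cccccccccccccccccccccc------+-------ccccccccccccccc  
cccccccccccccccccccccccccccc----+---------cccccccccccc- 
ccccccccccccccccccc+++++++++++----------- -ccccccccccc- 
ccccccccccccccc+++++++++++++++++--++++--  cccccccccccc- 
ccccccccccccc++++++++++ccccccccc--c++++++-cccccccccccc- 
ccccccccccc+++++++++cccccccccccc--cccc+++++ccccccccccc- 
ccccccccc+++++++--ccccccccccccc---cccccc+++++cccccccccc 
cccccccc++++++-ccccccccc-----------cccccc++++++cccccccc-
ccccccc+++++--ccccccc-------------  -ccccc+++---cccccccc
cccccc+++++--ccccc----------------+-- ccccc+#----ccccccc
ccccc+++++--ccccc---------------------ccc- -------cccccc
ccccc++++--ccccc---------------------ccc----------cccccc
cccc++++---cccc ---+++--+++++++---+-- - -----------ccccc
cccc++++--cccc-----+++++++++++++++--+----- ---------cccc
ccc+++++-
[... 2091 characters left out ...]
++ccc- -++++----
ccc+++++ccc+++++########++---+####++----+ccccc--+++-----
ccc+++++ccc+++++########+-   -+####+- -++cccc--++++-----
ccc-+++++cc+++++#######++-   -+++##++--+ccccc++++++-----
ccc-+++++ccc+++########+---  -++-++++--ccccc--++++------
ccc-++++++cc++#########++--  ++---++++ccccc--+++++----- 
ccc--+++++ccc++########++++-----  ccccccccc--+++++----- 
ccc---+++++ccc+###########++--    Rcccccc-+++++++- ---- 
ccc-  ++++++ccc+++#######++--       -cR--++++++++-  --  
ccc- --++++++ccc+++++##+#+-c--         --+++++++-       
cccc - -++++++ccccc-++++++cc+++        --++++++--      -
cccc ----+++----cccccccccccc+#+--      -++++++--       c
cccc  ----++-------cRccRccRc+##+-     --+++++--        c
```

>>> {"op": "step_arm", "data": {"plan": [{"tx":0,"ty":0,"tz":-0.06,"ax":0,"ay":0,"az":0,"claw":5},{"tx":0,"ty":0,"tz":-0.08,"ax":0,"ay":0,"az":0,"claw":5},{"tx":0,"ty":0,"tz":-0.08,"ax":0,"ay":0,"az":0,"claw":5},{"tx":0,"ty":0,"tz":-0.08,"ax":0,"ay":0,"az":0,"claw":5},{"tx":0,"ty":0,"tz":0,"ax":0,"ay":0,"az":0,"claw":5}]}}

```text
time_s: 21.6
position: [607.5, 5.8, 165.2]
tcp_rot: [[-0.375, 0.927, 0.001], [0.927, 0.375, 0.0], [-0.0, 0.001, -1.0]]
force: [-0.1, -0.4, -0.3]
grip_width: 17.4
```

Run:
```python
from h import *
out=[]
for k in range(3):
    n=['side','scene','wrist'][k];c=cam(n);im=ctrl.snapshot(n);cv2.imwrite(f'pics/t12_{k}.png',im)
    w=30 if k<2 else 62;u,v=proj(c,[598,-3,106]).astype(int);out.append(cv2.resize(im[v-w:v+w,u-w:u+w],(266,266),interpolation=cv2.INTER_CUBIC))
cv2.imwrite('pics/m12.png',np.hstack(out))
asc(cv2.imread('pics/t12_0.png'),cam('side'),[595,-3,106],28,17)
```

```text
306 174
---------------cccc-----+##+++----------ccccccccccccc-- 
-------------ccccccccc----++++----------ccccccccccccc-- 
------------cccccccccccc-----+--------ccccccccccccccc---
-----------cccccccccccccccc-----+----cccccccccccccccc---
---------cccccccccccccccccccc-------ccccccccccccccccc---
-------cccccccccccccccccccccccc----cccccccccccccccccc- -
-----cccccccccccccccccccccccccc----ccccccccccccccccccc  
c- cccccccccccccccccccccccccccc--------ccccccccccccccc  
cccccccccccccccccccccccccccccccc- cc------cccccccccccc- 
cccccccccccccccccc+ccccccccccccc--cccc--- -ccccccccccc- 
ccccccccccccccc+++cccccccccccccc--cccccc- cccccccccccc- 
ccccccccccccc++++ccccccc----------ccccccc cccccccccccc- 
ccccccccccc++++cccccc------------- -cccccc+ccccccccccc- 
ccccccccc+++++ccccc----------------- ccccc-++-ccccccccc 
cccccccc+++++ccccc- -----------+------ccc--+++-cccccccc-
ccccccc+++++ccccc--------------+-+#+-ccc---+++++cccccccc
cccccc+++++cc+cc---------------------c------+++++ccccccc
ccccc+++++ccccc-----------------------------+++++-cccccc
ccccc++++-cccc-------------+-----------------++---cccccc
cccc++++-cc+c------+++--+++++++++++------ ----++---ccccc
cccc++++-cccc----+++++++++++++++-+++++----cccc+-----cccc
ccc+++++-ccc----++++++++++#+-######++--ccccccc------cccc
ccc+++++-ccc----+++++++############+----cccccc------cccc
ccc+++++-ccc---++++++#####+######+--------cccc------cccc
ccc+++++cccc--++++###++++++++++-+------  -ccc- -----cccc
ccc+++++-ccc-++++++++++++++++--------    -ccc- ------ccc
ccc-++++-ccc-+++++++++++++-+-------     -cccc  -----cccc
ccc-+++++-cc-+++++++-#+-#+-------     +#+ccc-  -----cccc
ccc-+++++-cc+++++++#####+--   -     -###cccc- ------cccc
ccc--+++++-c-++++-######+-------  -####+ccc-  ------cccc
ccc---++++++c+++#########     +++#####+cccc  -------cccc
ccc----++++++---##########---++######+cccc----------cccc
ccc-----+#+++++##############+-#####+ccccc----------cccc
ccc-------++++++++#################+ccc+++++--------cccc
```

The ring has cleared the pawl: its white nose at (340,189) shows below the ring. Now I sweep back towards the lug and go on lifting.

>>> {"op": "step_arm", "data": {"plan": [{"tx":-0.042,"ty":0.008,"tz":0,"ax":0,"ay":0,"az":4,"claw":5},{"tx":-0.042,"ty":0.008,"tz":0,"ax":0,"ay":0,"az":4,"claw":5},{"tx":-0.042,"ty":0.008,"tz":0,"ax":0,"ay":0,"az":4,"claw":5},{"tx":-0.042,"ty":0.008,"tz":0,"ax":0,"ay":0,"az":4,"claw":5},{"tx":0,"ty":0,"tz":-0.06,"ax":0,"ay":0,"az":0,"claw":5},{"tx":0,"ty":0,"tz":-0.1,"ax":0,"ay":0,"az":0,"claw":5},{"tx":0,"ty":0,"tz":-0.1,"ax":0,"ay":0,"az":0,"claw":5},{"tx":0,"ty":0,"tz":0,"ax":0,"ay":0,"az":0,"claw":5}]}}

```text
time_s: 22.75
position: [609.9, 1.2, 173.2]
tcp_rot: [[-0.106, 0.994, 0.001], [0.994, 0.106, 0.0], [0.0, 0.001, -1.0]]
force: [0.0, -0.2, -0.7]
grip_width: 17.6
```

Run:
```python
from h import *
for k in range(2):
    n=['side','scene'][k];im=ctrl.snapshot(n);cv2.imwrite(f'pics/t13_{k}.png',im)
    asc(im,cam(n),[595,-3,110],28,17)
```

```text
306 173
   ------------ccccccccccc---+++++-----cccccccccccccc-- 
---------------ccccccccccccc--++-----cccccccccccccccc-- 
-------------cccccccccccccccc--------cccccccccccccccc-- 
------------cccccccccccccccccc---c---cccccccccccccccc---
-----------ccccccccccccccccccccccc---cccccccccccccccc---
---------ccccccccccccccccccccccccc---cccccccccccccccc---
-------ccccccccccccccccccccccccccc---cccccccccccccccc- -
-----ccccccccccccccccccccccccccccc--cccccccccccccccccc  
c--cccccccccccccccccccc#cccccccccc--ccccc-cccccccccccc  
ccccccccccccccccccccccccccc--- -cc--ccccc-cccccccccccc- 
ccccccccccccccccccccccc- --++++++---c#cccccccccccccccc- 
ccccccccccccccccccccc---++++++++++----cccc-ccccccccccc- 
ccccccccccccc++ccccc------------++----ccc--ccccccccccc- 
ccccccccccc+++ccccc---------------+-cccc -+ccccccccccc- 
ccccccccc++++ccccc-------------------cc -++++cccccccccc 
cccccccc++++cccc---------------++++------+++++-cccccccc-
ccccccc+++++cccc---------------++###-------+++++cccccccc
cccccc+++++cccc----------------------------++++++ccccccc
ccccc+++++cccc------------------------------++++++cccccc
ccccc++++
[... 2084 characters left out ...]
+++--cc-cc--- -++++cccc
ccc+++++-ccccc++++++++######++--++++cccccc---- -++++cccc
cc-+++++ccccc-++++##+++######+++--++ccccc--+-- -++++-ccc
-cc+++++ccccc+++###+++###++++#+--ccccccc---+----++++----
ccc+++++cccc++++##+#####++---++--ccccc--+++-----++++----
ccc+++++cccc++++##+####++-  --++-- -c+++--++-++++++-----
ccc-+++++ccc++++#######++c- --++----++##++---++++++-----
ccc-+++++cccc++++####+++---- -++---++####++-++++++------
ccc-++++++cccc+++++++++-c - -++-----+#####++++++++----- 
ccc--+++++cccccccccccRcR- ------  --+#####++++++++----- 
ccc---++++-ccccR-- R R   -----    ---+####+++++++-- --- 
ccc---+++++----      ---++++-       -++###+++++++-  --  
ccc-  -+++++-------++++++##++-       --+++++++++-
```

>>> {"op": "step_arm", "data": {"plan": [{"tx":0,"ty":-0.05,"tz":-0.05,"ax":0,"ay":0,"az":0,"claw":5},{"tx":0,"ty":-0.1,"tz":-0.1,"ax":0,"ay":0,"az":0,"claw":5},{"tx":0,"ty":-0.14,"tz":-0.12,"ax":0,"ay":0,"az":0,"claw":5},{"tx":0,"ty":-0.14,"tz":-0.12,"ax":0,"ay":0,"az":0,"claw":5},{"tx":0,"ty":-0.14,"tz":-0.12,"ax":0,"ay":0,"az":0,"claw":5},{"tx":0,"ty":-0.14,"tz":-0.12,"ax":0,"ay":0,"az":0,"claw":5},{"tx":0,"ty":-0.14,"tz":-0.12,"ax":0,"ay":0,"az":0,"claw":5},{"tx":0,"ty":-0.1,"tz":-0.1,"ax":0,"ay":0,"az":0,"claw":5},{"tx":0,"ty":-0.05,"tz":-0.05,"ax":0,"ay":0,"az":0,"claw":5},{"tx":0,"ty":0,"tz":0,"ax":0,"ay":0,"az":0,"claw":5}]}}

```text
time_s: 24.1
position: [579.8, -2.0, 199.8]
tcp_rot: [[-0.105, 0.994, 0.0], [0.994, 0.105, 0.0], [0.0, 0.0, -1.0]]
force: [-0.4, 0.4, -1.4]
grip_width: 17.2
```

Run:
```python
from h import *
for k in range(2):
    n=['side','scene'][k];im=ctrl.snapshot(n);cv2.imwrite(f'pics/t14_{k}.png',im)
    asc(im,cam(n),[590,-3,125],28,21)
```

```text
304 163
##########+-+++++++----------------ccccccccccccccccccccc
###########---+++++-------+------ccccccccccccccccccccccc
#########+- ---+++++----------cccccccccccccccccccccccccc
########+-    ---++++++-----cccccccccccccccccccccccccccc
#######+-     ----+++-----cccccccccccccccccccccccccccccc
#####+-      ---------- --cccccccccccccccccccccccccccccc
###+-      ----------cc---ccccccccccccccccccccccccccccc-
++-       ---------cccc---ccccccccccccccccccccccccccccc-
--       ---------ccccc---ccccccccccccccccccccccccccccc-
      ------------ccccc---ccccccccccccccccccccccccccccc-
     -----------cc-c-------cccccccccccccccccccccccccccc-
  -------------ccccc- ---- ---ccccccccccccccccccccccccc-
--------------ccccccc------ --ccccccccccccccccccccccccc-
-------------cccccccccc--cc--ccccc-cccccccccccccccccccc-
------------ccccccccccc--cc--cccc--cccccccccccccccccccc-
-----------cccccccccccc--++-ccccc-ccccccccccccccccccccc-
---------cccccc-ccccccc----ccccc-cccccccccccccccccccccc-
-------ccccccc-cccccccc---cccccc----cccccccccccccccccccc
--c--cccccccc--cccccccccccccccc----------ccccccccccccccc
ccccccccc
[... 3003 characters left out ...]
++------+++++ccc
cccc+++++----++++---ccc---+++++++++----------- -+++++ccc
cccc+++++---++++- ccccc--+++++####++++---+-+----+++++ccc
cccc+++++--+++++- cccc---+++#########++--+--+----++++ccc
-ccc+++++-+++++- cccc----++###########++------- -++++ccc
cccc++++++++++-- ccc----++#############++--------++++-cc
cccc++++++++++- cccc++--+++++++#########++-+-----++++---
cccc++++++++++  ccc-++-++++---+##########++-+----++++---
cccc+++++++++-  cc++---+#+-  -++#########++---+-++++----
cccc-++++++++   --++---+++-   -++++######++---++++++----
cccc-++++++++   -+++--+#+--   -+++++######++-++++++-----
cccc-++++++++- -+++--+##+---  ++---++######++++++++-----
cccc--+++++++--++++--+##++++----- --++#####++++++++-----
```

The ring hangs steeply from the toe. I lift it clear of the mouth.

>>> {"op": "step_arm", "data": {"plan": [{"tx":0,"ty":0,"tz":-0.06,"ax":0,"ay":0,"az":0,"claw":5},{"tx":0,"ty":0,"tz":-0.12,"ax":0,"ay":0,"az":0,"claw":5},{"tx":0,"ty":0,"tz":-0.18,"ax":0,"ay":0,"az":0,"claw":5},{"tx":0,"ty":0,"tz":-0.22,"ax":0,"ay":0,"az":0,"claw":5},{"tx":0,"ty":0,"tz":-0.22,"ax":0,"ay":0,"az":0,"claw":5},{"tx":0,"ty":0,"tz":-0.22,"ax":0,"ay":0,"az":0,"claw":5},{"tx":0,"ty":0,"tz":-0.22,"ax":0,"ay":0,"az":0,"claw":5},{"tx":0,"ty":0,"tz":-0.18,"ax":0,"ay":0,"az":0,"claw":5},{"tx":0,"ty":0,"tz":-0.1,"ax":0,"ay":0,"az":0,"claw":5},{"tx":0,"ty":0,"tz":0,"ax":0,"ay":0,"az":0,"claw":5}]}}

```text
time_s: 25.45
position: [579.8, -2.0, 245.5]
tcp_rot: [[-0.105, 0.994, 0.0], [0.994, 0.105, 0.0], [0.0, 0.0, -1.0]]
force: [-0.1, -0.2, -1.1]
grip_width: 17.3
```

Run:
```python
from h import *
for k in range(2):
    n=['side','scene'][k];im=ctrl.snapshot(n);cv2.imwrite(f'pics/t15_{k}.png',im)
    asc(im,cam(n),[585,-3,150],26,27)
# saucer from wrist-independent views
S,D=cam('scene'),cam('side')
for n,c in (('scene',S),('side',D)):
    im=cv2.imread(f'pics/{n}0.png');hsv=cv2.cvtColor(im,cv2.COLOR_BGR2HSV)
    m=((hsv[...,1]<45)&(hsv[...,2]>150)).astype(np.uint8)
    x0,y0,w,h=(390,145,85,70) if n=='scene' else (252,135,72,48)
    mm=np.zeros_like(m);mm[y0:y0+h,x0:x0+w]=m[y0:y0+h,x0:x0+w]
    k,l,st,ce=cv2.connectedComponentsWithStats(mm);i=1+st[1:,4].argmax()
    cn=max(cv2.findContours((l==i).astype(np.uint8),0,2)[0],key=len)
    P=np.array([onz(c,*q[0],36)[:2] for q in cn],np.float32);print(n,st[i],cv2.minEnclosingCircle(P),cv2.fitEllipse(P))
```

```text
304 145
########ccccccccccc---cc--cccccccccccccccccccccccccc
##########cccccccccccccc--cccccccccccccccccccccccccc
###########ccccccccccccc--cccccccccccccccccccccccccc
###########+cccccccccccc--cccccccccccccccccccccccccc
############+cccccccccc+--cccccccccccccccccccccccccc
#############+ccccccccc---cccccccccccccccccccccccccc
##############ccccc--  -----cccccccccccccccccccccccc
##############+c-----  --- ---cccccccccccccccccccccc
##############+-------c---   --ccccccccccccccccccccc
##############-----cccc---c- ----ccccccccccccccccccc
+############+----ccccc---+--cc--- ccccccccccccccccc
#############+--c-ccccc-----cccc---ccccccccccccccccc
#+###########-----ccccc----cccc-- cccccccccccccccccc
############+---- cccccc-cccccc---cccccccccccccccccc
############+-c---cccccccccccccccccccccccccccccccccc
############+---  -ccccccccccccccccccccccccccccccccc
############+-------cccccccccccccccccccccccccccccccc
############+-------cccccccccccccccccccc-ccccccccccc
############---------cccccccccccccccccc--ccccccccccc
###########- -------ccccccccccccccccc-----cccccccccc
#########+-  c-------ccccccccccc
[... 4326 characters left out ...]
+++++- --++++++++##########++++----------- --+++
cccc+++++---++++++++++##+++#######++++--------- -+++
cccc+++++--++++++++++++###+##########++-----+-- -+++
cccc+++++-++++++++++++++##+###########++----+-- -+++
cc-c+++++++++++++##++#+++###+##########++--------+++
cccc+++++++++++++###+++++#++++##########++----- -+++
scene [ 399  154   69   51 2624] ((633.6943969726562, 234.5176239013672), 67.66888427734375) ((633.6133422851562, 234.34963989257812), (131.1772003173828, 133.8057098388672), 132.61984252929688)
side [ 252  135   67   39 1859] ((628.3175659179688, 262.93603515625), 93.10991668701172) ((633.3964233398438, 242.07937622070312), (130.7938690185547, 147.32046508789062), 6.875248908996582)
```

The ring hangs free on the pick. The saucer centre is at about (634,235). I carry the ring over smoothly.

>>> {"op": "step_arm", "data": {"plan": [{"tx":0.1,"ty":0.02,"tz":0,"ax":0,"ay":0,"az":0,"claw":5},{"tx":0.2,"ty":0.03,"tz":0,"ax":0,"ay":0,"az":0,"claw":5},{"tx":0.3,"ty":0.05,"tz":0,"ax":0,"ay":0,"az":0,"claw":5},{"tx":0.4,"ty":0.06,"tz":0,"ax":0,"ay":0,"az":0,"claw":5},{"tx":0.5,"ty":0.08,"tz":0,"ax":0,"ay":0,"az":0,"claw":5},{"tx":0.5,"ty":0.08,"tz":0,"ax":0,"ay":0,"az":0,"claw":5},{"tx":0.5,"ty":0.08,"tz":0,"ax":0,"ay":0,"az":0,"claw":5},{"tx":0.5,"ty":0.08,"tz":0,"ax":0,"ay":0,"az":0,"claw":5},{"tx":0.5,"ty":0.08,"tz":0,"ax":0,"ay":0,"az":0,"claw":5},{"tx":0.5,"ty":0.08,"tz":0,"ax":0,"ay":0,"az":0,"claw":5}]}}

```text
time_s: 26.8
position: [586.3, 120.4, 245.3]
tcp_rot: [[-0.105, 0.994, 0.0], [0.994, 0.105, 0.0], [0.0, 0.0, -1.0]]
force: [0.7, -0.1, -0.6]
grip_width: 17.4
```

>>> {"op": "step_arm", "data": {"plan": [{"tx":0.5,"ty":0.08,"tz":0,"ax":0,"ay":0,"az":0,"claw":5},{"tx":0.5,"ty":0.08,"tz":0,"ax":0,"ay":0,"az":0,"claw":5},{"tx":0.5,"ty":0.08,"tz":0.1,"ax":0,"ay":0,"az":0,"claw":5},{"tx":0.5,"ty":0.08,"tz":0.1,"ax":0,"ay":0,"az":0,"claw":5},{"tx":0.5,"ty":0.08,"tz":0.15,"ax":0,"ay":0,"az":0,"claw":5},{"tx":0.45,"ty":0.08,"tz":0.15,"ax":0,"ay":0,"az":0,"claw":5},{"tx":0.35,"ty":0.06,"tz":0.15,"ax":0,"ay":0,"az":0,"claw":5},{"tx":0.25,"ty":0.04,"tz":0.15,"ax":0,"ay":0,"az":0,"claw":5},{"tx":0.15,"ty":0.03,"tz":0.1,"ax":0,"ay":0,"az":0,"claw":5},{"tx":0.05,"ty":0.01,"tz":0.05,"ax":0,"ay":0,"az":0,"claw":5}]}}

```text
time_s: 28.05
position: [592.9, 233.2, 216.5]
tcp_rot: [[-0.105, 0.994, -0.0], [0.994, 0.105, -0.0], [-0.0, -0.0, -1.0]]
force: [0.7, -0.2, -0.7]
grip_width: 17.4
```

Run:
```python
from h import *
s=ctrl.get_state();print(s['time_s'],np.round(s['position'],1),np.round(s['force'],2));p=np.array(s['position']);out=[]
for k in range(3):
    n=['side','scene','wrist'][k];c=cam(n);im=ctrl.snapshot(n);cv2.imwrite(f'pics/t16_{k}.png',im)
    w=55 if k<2 else 100;u,v=proj(c,[615,235,80]).astype(int);print(u,v);u=np.clip(u,w,640-w);v=np.clip(v,w,400-w)
    out.append(cv2.resize(im[v-w:v+w,u-w:u+w],(266,266),interpolation=cv2.INTER_CUBIC))
cv2.imwrite('pics/m16.png',np.hstack(out))
```

```text
28.05 [592.9 233.2 216.5] [ 0.68 -0.24 -0.67]
279 140
430 157
345 196
```

View pics/m16.png

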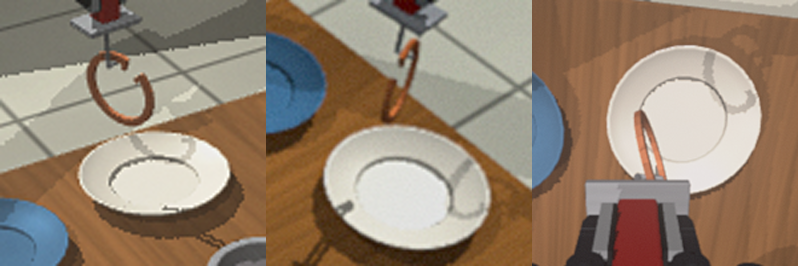

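The side and scene views show the ring hanging upright on the toe above the saucer. In the wrist crop the saucer floor is centred at (683,120) and the ring bottom leans slightly to the left.

Run:
```python
from h import *
c=cam('wrist')
print(onz(c,245+(683-532)/1.33,96+120/1.33,23), onz(c,245+(684-532)/1.33,96+120/1.33,36))
e=np.array([.994,.105]);l=np.array([-.105,.994]);p=np.array(ctrl.get_state()['position'])[:2]
for C in ([634,235.5],onz(c,245+(683-532)/1.33,96+120/1.33,23)[:2]): print(e@(C-p),l@(C-p))
L=61.5;th=np.radians(np.linspace(90,3,17));s=L*np.cos(th);h=L*np.sin(th)
print(np.c_[np.diff(s)/30,-np.diff(h)/30].round(2).tolist())
```

```text
[635.55972264 231.81377069  23.        ] [634.40231629 235.29283124  36.        ]
41.02211078568567 -1.5612878743879375
42.18542101277219 -5.389170683808836
[[0.19, 0.01], [0.19, 0.03], [0.19, 0.05], [0.18, 0.06], [0.18, 0.08], [0.17, 0.1], [0.16, 0.11], [0.15, 0.13], [0.13, 0.14], [0.12, 0.15], [0.11, 0.16], [0.09, 0.17], [0.07, 0.18], [0.06, 0.19], [0.04, 0.19], [0.02, 0.19]]
```

>>> {"op": "step_arm", "data": {"plan": [{"tx":-0.03,"ty":0,"tz":0.1,"ax":0,"ay":0,"az":0,"claw":5},{"tx":0,"ty":0,"tz":0.2,"ax":0,"ay":0,"az":0,"claw":5},{"tx":0,"ty":0,"tz":0.3,"ax":0,"ay":0,"az":0,"claw":5},{"tx":0,"ty":0,"tz":0.35,"ax":0,"ay":0,"az":0,"claw":5},{"tx":0,"ty":0,"tz":0.35,"ax":0,"ay":0,"az":0,"claw":5},{"tx":0,"ty":0,"tz":0.35,"ax":0,"ay":0,"az":0,"claw":5},{"tx":0,"ty":0,"tz":0.3,"ax":0,"ay":0,"az":0,"claw":5},{"tx":0,"ty":0,"tz":0.2,"ax":0,"ay":0,"az":0,"claw":5},{"tx":0,"ty":0,"tz":0.1,"ax":0,"ay":0,"az":0,"claw":5},{"tx":0,"ty":0,"tz":0.05,"ax":0,"ay":0,"az":0,"claw":5}]}}

```text
time_s: 29.45
position: [593.1, 232.3, 147.8]
tcp_rot: [[-0.105, 0.994, 0.0], [0.994, 0.105, 0.0], [0.0, 0.0, -1.0]]
force: [-1.0, 0.4, -0.7]
grip_width: 17.2
```

>>> {"op": "step_arm", "data": {"plan": [{"tx":0,"ty":0.1,"tz":0.01,"ax":0,"ay":0,"az":0,"claw":5},{"tx":0,"ty":0.19,"tz":0.02,"ax":0,"ay":0,"az":0,"claw":5},{"tx":0,"ty":0.19,"tz":0.04,"ax":0,"ay":0,"az":0,"claw":5},{"tx":0,"ty":0.19,"tz":0.06,"ax":0,"ay":0,"az":0,"claw":5},{"tx":0,"ty":0.18,"tz":0.08,"ax":0,"ay":0,"az":0,"claw":5},{"tx":0,"ty":0.17,"tz":0.1,"ax":0,"ay":0,"az":0,"claw":5},{"tx":0,"ty":0.16,"tz":0.11,"ax":0,"ay":0,"az":0,"claw":5},{"tx":0,"ty":0.15,"tz":0.13,"ax":0,"ay":0,"az":0,"claw":5}]}}

```text
time_s: 30.45
position: [633.0, 236.5, 131.0]
tcp_rot: [[-0.105, 0.994, -0.0], [0.994, 0.105, -0.0], [-0.0, -0.0, -1.0]]
force: [-0.1, -0.0, -0.9]
grip_width: 17.6
```

Run:
```python
from h import *
s=ctrl.get_state();print(s['time_s'],np.round(s['position'],1),np.round(s['force'],2))
for k in range(2):
    n=['side','scene'][k];im=ctrl.snapshot(n);cv2.imwrite(f'pics/t17_{k}.png',im)
    asc(im,cam(n),[625,235,50],38,28)
```

```text
30.45 [633.  236.5 131. ] [-0.15 -0.01 -0.9 ]
245 123
###########+++++++++++++++++++++#++--- R       -----+++++++++##+++++++++++++
##########+++++++++++++++++++++++++-   RR    R -------+++++#####++-+++++++++
##########++++++++-++++++++++++++++++  R    R ---------+++######+++-++++++++
########+++++++++++++++++++++++++++++--RRR ------+----++#######+++++++++++++
#######++++-++++++++++++++++--+++++++--- -----------+++#########+++++++++ccc
#####+++-++++++++++++++++++++--+++++-------------+++++#########+++##++cccccc
##+++++++++++++++++++++++++++++-++++-----+----+-+++++##########+#++-cccccccc
++++++++++++++++++++++++++++++++--++++------+++++++###########++-ccccccccccc
+#+++++++++++++++++++++++++++++++--++------+++++++#########++-cccccccccccccc
+++++++++++++++++++++++++++++++++++----++-++++++########+-cccccccccccccccccc
+++++++++++++++++++++++++++++++++++++++++-+++++#####++-ccccccccccccccccccccc
+++++++++++++++++++++++++++++++++++++++++-+++####++-cccccccccccccccccccccccc
+++++++++++++++++++++++++++++++++++++++++-++##++-ccccccccccccccccccccccccccc
+++++++++++++++++++++++++++++++++++++++++-+++
[... 6885 characters left out ...]
c++++cc
c    --   -+#######################+-ccc+################+###+c+++ccc+++++cc
cc         -+######################+-cccc+###################+ccccccc+++++cc
cc-         -#####+++##############++-ccccc+#################+-ccccc+++++ccc
ccc  -       -++++--++#############+++-cccccc+#########++####++--cc+###++ccc
cc-           --++-+-++#############+++--cccccc+#######cc+##+++---+####+cccc
ccc            --+++++++++##++++#####+++---ccccccccccccccc#+++++++#####+cccc
ccc              --+++-++++++++#######++-----ccccccccccccc+###+++#####+ccccc
cccc              --+++++++++#########+++++++----ccccccccc+#########++c-cccc
ccccc               -++++++++################++----------++########++ccccccc
```

Run:
```python
from h import *
S,D=cam('scene'),cam('side')
print(two(S,(393+51,142+41.5),D,(245+48.5,123+28.5)))
for n,c,B in (('side',D,(279,141,33,22)),('scene',S,(426,171,38,26))):
    im=cv2.imread('pics/t17_%d.png'%(n=='scene'));x,y,w,h=B
    hs=cv2.cvtColor(im,cv2.COLOR_BGR2HSV);m=(hs[...,0]>=3)&(hs[...,0]<=17)&(hs[...,1]>100)&(hs[...,2]>90)
    ys,xs=np.nonzero(m[y:y+h,x:x+w]);xs+=x;ys+=y
    for z in (25,30):
        P=np.array([onz(c,a,b,z)[:2] for a,b in zip(xs,ys)],np.float32);(cx,cy),r=cv2.minEnclosingCircle(P);e=cv2.fitEllipse(cv2.convexHull(P));print(n,z,cx,cy,r,np.round(e[0],1),np.round(e[1],1))
```

```text
(array([655.21738695, 245.65892117,  33.20562127]), np.float64(1.7430751022189543))
side 25 672.8590087890625 254.85250854492188 50.14105224609375 [668.3 259.9] [70.9 98.1]
side 30 668.9244384765625 248.05905151367188 49.74074935913086 [664.3 252.7] [70.8 97. ]
scene 25 658.2468872070312 252.5802764892578 38.64796829223633 [656.1 253.4] [69.2 74.3]
scene 30 660.5768432617188 248.51644897460938 38.37027359008789 [658.7 249.3] [69.8 74.3]
```

The ring tipped forward off the toe while I was laying it down. It now lies in the saucer, off centre at about (655,246), leaning on the far wall. I'll put the toe inside the ring and draw it onto the flat floor.

>>> {"op": "step_arm", "data": {"plan": [{"tx":0.06,"ty":0.16,"tz":0,"ax":0,"ay":0,"az":0,"claw":5},{"tx":0.06,"ty":0.15,"tz":0.1,"ax":0,"ay":0,"az":0,"claw":5},{"tx":0,"ty":0,"tz":0.4,"ax":0,"ay":0,"az":0,"claw":5},{"tx":0,"ty":0,"tz":0.4,"ax":0,"ay":0,"az":0,"claw":5},{"tx":0,"ty":0,"tz":0.25,"ax":0,"ay":0,"az":0,"claw":5},{"tx":0,"ty":0,"tz":0.15,"ax":0,"ay":0,"az":0,"claw":5},{"tx":0,"ty":0,"tz":0,"ax":0,"ay":0,"az":0,"claw":5}]}}

```text
time_s: 31.42
position: [641.3, 241.0, 91.8]
tcp_rot: [[-0.105, 0.994, -0.001], [0.994, 0.105, -0.0], [-0.0, -0.001, -1.0]]
force: [0.1, 0.6, -0.5]
grip_width: 17.1
```

Run:
```python
from h import *
s=ctrl.get_state();print(s['time_s'],np.round(s['position'],1),np.round(s['force'],2))
for k in range(2):
    n=['side','scene'][k];im=ctrl.snapshot(n);cv2.imwrite(f'pics/t18_{k}.png',im)
    asc(im,cam(n),[640,238,30],37,22)
```

```text
31.425 [641.3 241.   91.8] [ 0.15  0.62 -0.45]
252 134
++++++++++++++++++++++++++++    --- R  R R +cccccccccccccccccccccccccccccc
+++++++++++++++++++++++++++++   --- R    R-++-cccccccccccccccccccccccccccc
++++++++++++++++++++++++++++++----- R    R-++++ccccccccccccccccccccccccccc
+++++++++++++++++++++++++++++++---  R R  R-----+-ccccccccccccccccccccccccc
+++++++++++++++++++++++++++++++-   RR    R -------cccccccccccccccccccccccc
+++++++++++++++++++++++++++++++++  RR R R ---------ccccccccccccccccccccccc
+++++++++++++++++++++++++++++++++- RRRR -----+-----ccccccccccccccccccccccc
+++++++++++++++++++++#+#-++++++++--- ------+----+#+++ccccccccccccccccccccc
++++++++++++++++++++####+--+++++++------+----ccccc+##++ccccccccccccccccccc
+++++++++++++++c+#########+-+++++-------------ccccccc####+cccccccccccccccc
+++++++++#++cc+############+--+++-------------- --cccc####+ccccccccccccccc
++++++#++ccc+###############++-+#+---------------- cccc#####cccccccccccccc
++#+++ccccc+#################+c-------------------cccc +######cccccccccccc
++-cccccc+##################+ccc---------#-#-#####c  ---+######ccccccc
[... 4862 characters left out ...]
#cc+##+---- -+###+ccccccc
          --+##++++++++++++++++++++-----Rcccccccccccc##++---++####+ccccccc
            -+++++++++++++++++++++++---   -Rccccccccc+###+++#####+cc-cc-cc
             --++++++++++++++++++++++++---- -cccccccc+##########+ccccccccc
               -++++++++++++++++++++++++++----------++########++cccccccccc
               ---++++++++++++++++++++++++++++++++++#########++-cccccccccc
c                 --++++++++++++++++++++++##################+-  cccccccccc
cc-                ---+++++++++++++++++++#################++- -ccccccc-ccc
ccc                   -+++++++++++++++++################++-   -cccc-cccccc
cc-                     ---+++++++++++++##############++-     cccccccccccc
```

>>> {"op": "step_arm", "data": {"plan": [{"tx":0,"ty":0,"tz":0.05,"ax":0,"ay":0,"az":0,"claw":5},{"tx":-0.045,"ty":-0.12,"tz":0,"ax":0,"ay":0,"az":0,"claw":5},{"tx":-0.045,"ty":-0.12,"tz":0,"ax":0,"ay":0,"az":0,"claw":5},{"tx":-0.045,"ty":-0.12,"tz":0,"ax":0,"ay":0,"az":0,"claw":5},{"tx":-0.045,"ty":-0.12,"tz":0,"ax":0,"ay":0,"az":0,"claw":5},{"tx":-0.045,"ty":-0.12,"tz":0,"ax":0,"ay":0,"az":0,"claw":5},{"tx":-0.045,"ty":-0.12,"tz":0,"ax":0,"ay":0,"az":0,"claw":5},{"tx":-0.045,"ty":-0.12,"tz":0,"ax":0,"ay":0,"az":0,"claw":5},{"tx":-0.03,"ty":-0.08,"tz":0,"ax":0,"ay":0,"az":0,"claw":5},{"tx":0,"ty":0,"tz":0,"ax":0,"ay":0,"az":0,"claw":5}]}}

```text
time_s: 32.78
position: [615.0, 227.8, 90.8]
tcp_rot: [[-0.105, 0.994, -0.0], [0.994, 0.105, -0.0], [-0.0, -0.0, -1.0]]
force: [0.8, 0.5, -1.1]
grip_width: 17.3
```

Run:
```python
from h import *
s=ctrl.get_state();print(s['time_s'],np.round(s['position'],1),np.round(s['force'],2))
for k in range(2):
    n=['side','scene'][k];im=ctrl.snapshot(n);cv2.imwrite(f'pics/t19_{k}.png',im)
    asc(im,cam(n),[636,238,30],37,22)
```

```text
32.775 [615.  227.8  90.8] [ 0.81  0.51 -1.15]
250 135
++++++++++++++++++#+      ---   RR R  - -++ccccccccccccccccccccccccccccccc
++++++++++++++++++#+      ---   R RR  - cccccccccccccccccccccccccccccccccc
++++++++++++++++++#+      --- R    R  --cccccccccccccccccccccccccccccccccc
+++++++++++++++++++-      ---  R  R   --cccccccccccccccccccccccccccccccccc
++++++++++++++++++++      --- R    R  -++++++ccccccccccccccccccccccccccccc
+++++++++++++++++++#+     --- R  R    -+++++++#++++ccccccccccccccccccccccc
++++++++++++++++++++++    --- R     -++++++++++++++#++cccccccccccccccccccc
+++++++++++++++++++++++-  --- R     -++++++++++++++#####+ccccccccccccccccc
++++++++++++++#++c+#####+---- R     ---++++++++++++########+cccccccccccccc
+++++++++++#++cc+#######+--- RR     R------+++++############+ccccccccccccc
++++++###++ccc+######+++++-  RR   R R-------++################cccccccccccc
++++#+++ccccc+#####++++++++- RRR  R----------###################cccccccccc
+#++-cccccc+#####+++++++++++-RRR ------+----+####################ccccccccc
+ccccccccc+#######+-+++++++--------------++######################+cccc
[... 4862 characters left out ...]
ccc+###############+ccccc
         --++++++++++++++++---Rcccccc+#+ccc####+- -+################+ccccc
-         --+++++++++++++++++---ccccccccccc#####+++################+cccccc
           --++++++++++++++++++---Rcccccccc########################+cccccc
   -         -+++++++++++++##++++------cccc+######################+ccccccc
   -          --+++++++++########++++++++++#####################++cccc-ccc
               --++++++-+#######################################+ccccccccc
       -         --++++++#####################################++-cccc-cccc
                   --+++#####################################+- -ccccccccc
                     -+####################################++-  cccccccccc
```

Run:
```python
from h import *
S,D=cam('scene'),cam('side')
for n,c,B in (('side',D,(273,149,33,19)),('scene',S,(415,168,38,28))):
    im=cv2.imread('pics/t19_%d.png'%(n=='scene'));x,y,w,h=B
    hs=cv2.cvtColor(im,cv2.COLOR_BGR2HSV);m=(hs[...,0]>=3)&(hs[...,0]<=17)&(hs[...,1]>110)&(hs[...,2]>110)
    ys,xs=np.nonzero(m[y:y+h,x:x+w]);xs+=x;ys+=y
    P=np.array([onz(c,a,b,27)[:2] for a,b in zip(xs,ys)],np.float32);(cx,cy),r=cv2.minEnclosingCircle(P);e=cv2.fitEllipse(cv2.convexHull(P));print(n,cx,cy,r,np.round(e[0],1),np.round(e[1],1))
    im=cv2.imread('pics/t19_%d.png'%(n=='scene'));print(proj(c,[634,235.5,27]))
# saucer rim now (scene)
im=cv2.imread('pics/t19_1.png');print([onz(S,u,v,36)[:2].round(1).tolist() for u,v in [(399,176),(465,188),(428,209),(405,165)]])
```

```text
side 637.7662353515625 240.52357482910156 35.408206939697266 [638.5 240.1] [67.  69.2]
[287.71893554 159.15083918]
scene 638.4931030273438 239.46861267089844 35.57810974121094 [638.1 238.6] [65.8 69.4]
[432.21861242 180.89956599]
[[590.1, 183.9], [689.5, 267.1], [683.7, 171.2], [575.1, 214.4]]
```

Both cameras now give a flat ring with its top at z≈27, centred about 6 mm from the saucer centre. I nudge it 3 mm more, then lift out.

>>> {"op": "step_arm", "data": {"plan": [{"tx":-0.035,"ty":-0.09,"tz":0,"ax":0,"ay":0,"az":0,"claw":5},{"tx":0,"ty":0,"tz":0,"ax":0,"ay":0,"az":0,"claw":5},{"tx":0.06,"ty":0.12,"tz":0,"ax":0,"ay":0,"az":0,"claw":5},{"tx":0.04,"ty":0.08,"tz":0,"ax":0,"ay":0,"az":0,"claw":5},{"tx":0,"ty":0,"tz":-0.2,"ax":0,"ay":0,"az":0,"claw":5},{"tx":0,"ty":0,"tz":-0.6,"ax":0,"ay":0,"az":0,"claw":5},{"tx":0,"ty":0,"tz":-1,"ax":0,"ay":0,"az":0,"claw":5},{"tx":0,"ty":0,"tz":-1,"ax":0,"ay":0,"az":0,"claw":5},{"tx":0,"ty":0,"tz":-0.8,"ax":0,"ay":0,"az":0,"claw":5},{"tx":0,"ty":0,"tz":-0.2,"ax":0,"ay":0,"az":0,"claw":5}]}}

```text
time_s: 34.12
position: [619.7, 230.7, 208.3]
tcp_rot: [[-0.105, 0.994, 0.005], [0.994, 0.105, 0.002], [0.001, 0.005, -1.0]]
force: [-0.2, 0.9, -1.1]
grip_width: 17.4
```

Run:
```python
from h import *
plan([477,-231.5,206],101.5,18,5)
S,D=cam('scene'),cam('side')
for n,c,B in (('side',D,(265,147,38,23)),('scene',S,(412,168,38,30))):
    im=ctrl.snapshot(n);cv2.imwrite('pics/t20_%s.png'%n,im);x,y,w,h=B
    hs=cv2.cvtColor(im,cv2.COLOR_BGR2HSV);m=(hs[...,0]>=3)&(hs[...,0]<=17)&(hs[...,1]>110)&(hs[...,2]>110)
    ys,xs=np.nonzero(m[y:y+h,x:x+w]);xs+=x;ys+=y
    P=np.array([onz(c,a,b,27)[:2] for a,b in zip(xs,ys)],np.float32);(cx,cy),r=cv2.minEnclosingCircle(P);e=cv2.fitEllipse(cv2.convexHull(P));print(n,cx,cy,r,np.round(e[0],1),np.round(e[1],1))
```

```text
now [619.7 230.7 208.3] 96.03 d [-142.7 -462.2   -2.3] dyaw 5.47
{"tx":-0.82,"ty":-0.35,"tz":0.00,"ax":0,"ay":0,"az":-0.3,"claw":5},
{"tx":-0.82,"ty":-0.36,"tz":0.00,"ax":0,"ay":0,"az":-0.3,"claw":5},
{"tx":-0.82,"ty":-0.36,"tz":0.00,"ax":0,"ay":0,"az":-0.3,"claw":5},
{"tx":-0.82,"ty":-0.37,"tz":0.00,"ax":0,"ay":0,"az":-0.3,"claw":5},
{"tx":-0.82,"ty":-0.37,"tz":0.00,"ax":0,"ay":0,"az":-0.3,"claw":5},
{"tx":-0.81,"ty":-0.37,"tz":0.00,"ax":0,"ay":0,"az":-0.3,"claw":5},
{"tx":-0.81,"ty":-0.38,"tz":0.00,"ax":0,"ay":0,"az":-0.3,"claw":5},
{"tx":-0.81,"ty":-0.38,"tz":0.00,"ax":0,"ay":0,"az":-0.3,"claw":5},
{"tx":-0.81,"ty":-0.39,"tz":0.00,"ax":0,"ay":0,"az":-0.3,"claw":5},
{"tx":-0.81,"ty":-0.39,"tz":0.00,"ax":0,"ay":0,"az":-0.3,"claw":5},
{"tx":-0.80,"ty":-0.40,"tz":0.00,"ax":0,"ay":0,"az":-0.3,"claw":5},
{"tx":-0.80,"ty":-0.40,"tz":0.00,"ax":0,"ay":0,"az":-0.3,"claw":5},
{"tx":-0.80,"ty":-0.40,"tz":0.00,"ax":0,"ay":0,"az":-0.3,"claw":5},
{"tx":-0.80,"ty":-0.41,"tz":0.00,"ax":0,"ay":0,"az":-0.3,"claw":5},
{"tx":-0.79,"ty":-0.41,"tz":0.00,"ax":0,"ay":0,"az":-0.3,"claw":5},
{"tx":-0.79,"ty":-0.42,"tz":0.00,"ax":0,"ay":0,"az":-0.3,"claw":5},
{"tx":-0.79,"ty":-0.42,"tz":0.00,"ax":0,"ay":0,"az":-0.3,"claw":5},
{"tx":-0.79,"ty":-0.43,"tz":0.00,"ax":0,"ay":0,"az":-0.3,"claw":5},
side 636.1421508789062 239.23294067382812 34.64683151245117 [635.9 239.3] [65.6 69.5]
scene 635.2205200195312 237.1114044189453 34.96349334716797 [636.  237.1] [66.2 69.4]
```

The ring lies flat at about (636,238), within 4 mm of the saucer centre. Now I carry the pick back to its stand.

>>> {"op": "step_arm", "data": {"plan": [{"tx":-0.5,"ty":-0.22,"tz":0,"ax":0,"ay":0,"az":-0.3,"claw":5},{"tx":-0.82,"ty":-0.36,"tz":0,"ax":0,"ay":0,"az":-0.3,"claw":5},{"tx":-0.82,"ty":-0.36,"tz":0,"ax":0,"ay":0,"az":-0.3,"claw":5},{"tx":-0.82,"ty":-0.37,"tz":0,"ax":0,"ay":0,"az":-0.3,"claw":5},{"tx":-0.82,"ty":-0.37,"tz":0,"ax":0,"ay":0,"az":-0.3,"claw":5},{"tx":-0.81,"ty":-0.37,"tz":0,"ax":0,"ay":0,"az":-0.3,"claw":5},{"tx":-0.81,"ty":-0.38,"tz":0,"ax":0,"ay":0,"az":-0.3,"claw":5},{"tx":-0.81,"ty":-0.38,"tz":0,"ax":0,"ay":0,"az":-0.3,"claw":5},{"tx":-0.81,"ty":-0.39,"tz":0,"ax":0,"ay":0,"az":-0.3,"claw":5},{"tx":-0.81,"ty":-0.39,"tz":0,"ax":0,"ay":0,"az":-0.3,"claw":5}]}}

```text
time_s: 35.48
position: [539.9, -18.8, 203.5]
tcp_rot: [[-0.156, 0.988, -0.003], [0.988, 0.156, -0.0], [-0.0, -0.003, -1.0]]
force: [0.3, -1.3, -0.8]
grip_width: 17.5
```

>>> {"op": "step_arm", "data": {"plan": [{"tx":-0.8,"ty":-0.4,"tz":0,"ax":0,"ay":0,"az":-0.3,"claw":5},{"tx":-0.8,"ty":-0.4,"tz":0,"ax":0,"ay":0,"az":-0.3,"claw":5},{"tx":-0.8,"ty":-0.4,"tz":0,"ax":0,"ay":0,"az":-0.3,"claw":5},{"tx":-0.8,"ty":-0.41,"tz":0,"ax":0,"ay":0,"az":-0.3,"claw":5},{"tx":-0.79,"ty":-0.41,"tz":0,"ax":0,"ay":0,"az":-0.3,"claw":5},{"tx":-0.79,"ty":-0.42,"tz":0,"ax":0,"ay":0,"az":-0.3,"claw":5},{"tx":-0.79,"ty":-0.42,"tz":0,"ax":0,"ay":0,"az":-0.3,"claw":5},{"tx":-0.6,"ty":-0.3,"tz":0,"ax":0,"ay":0,"az":-0.3,"claw":5},{"tx":0,"ty":0,"tz":0,"ax":0,"ay":0,"az":0,"claw":5},{"tx":0,"ty":0,"tz":0,"ax":0,"ay":0,"az":0,"claw":5}]}}

```text
time_s: 36.72
position: [480.3, -214.7, 204.1]
tcp_rot: [[-0.198, 0.98, -0.001], [0.98, 0.198, 0.001], [0.001, -0.001, -1.0]]
force: [-0.5, 0.9, -0.7]
grip_width: 17.4
```

```bash
python3 -c "
from h import *
plan([477,-231.5,206],101.5,1,5);print(ctrl.get_state()['time_s'])"
```

```text
now [ 480.3 -214.7  204.1] 101.44 d [ -3.3 -16.8   1.9] dyaw 0.06
{"tx":-0.53,"ty":-0.22,"tz":-0.06,"ax":0,"ay":0,"az":-0.1,"claw":5},
36.725
```

>>> {"op": "step_arm", "data": {"plan": [{"tx":-0.27,"ty":-0.11,"tz":0,"ax":0,"ay":0,"az":0,"claw":5},{"tx":-0.26,"ty":-0.11,"tz":0,"ax":0,"ay":0,"az":0,"claw":5},{"tx":0,"ty":0,"tz":0.3,"ax":0,"ay":0,"az":0,"claw":5},{"tx":0,"ty":0,"tz":0.6,"ax":0,"ay":0,"az":0,"claw":5},{"tx":0,"ty":0,"tz":0.4,"ax":0,"ay":0,"az":0,"claw":5},{"tx":0,"ty":0,"tz":0,"ax":0,"ay":0,"az":0,"claw":5},{"tx":0,"ty":0,"tz":0,"ax":0,"ay":0,"az":0,"claw":5}]}}

```text
time_s: 37.6
position: [477.8, -232.5, 166.0]
tcp_rot: [[-0.198, 0.98, 0.0], [0.98, 0.198, -0.0], [-0.0, 0.0, -1.0]]
force: [0.5, 0.1, -0.5]
grip_width: 17.6
```

```bash
python3 -c "
from h import *
plan([477,-231.5,111.5],101.5,1,5);s=ctrl.get_state();print(s['time_s'],s['force'])
for n in ('side','scene'):
    asc(ctrl.snapshot(n),cam(n),[477,-231.5,92],30,18)"
```

```text
now [ 477.8 -232.5  166. ] 101.44 d [ -0.8   1.  -54.5] dyaw 0.06
{"tx":0.04,"ty":-0.02,"tz":1.82,"ax":0,"ay":0,"az":-0.1,"claw":5},
37.6 [ 0.51435057  0.12316562 -0.46803585]
326 294
ccccccccccccccccc---++++++++++--------------cccccccccccccccc
cccccccccccccccccc---+++++++--------------cccccccccccccccccc
cccccccccccccccccccc--++++++-------------ccccccccccccccccccc
ccccccccccccccccccccc---+++++-----------cccccccccccccccccccc
cccccccccccccccccccccc+--+++++---------ccccccccccccccccccccc
ccccccccccccccccccccccc+--+++++------ccccccccccccccccccccccc
ccccccccccccccccccccccccc---+++#+---cc++cccccccccccccccccccc
cccccccccccccccccccccccccc+--+++---cc++-+ccccccccccccccccccc
ccccccccccccccccccccccccccc+----- cc++--cccccccccccccccccccc
ccccccccccccccccccccc+ccccccc---- c++--ccccccccccccccccccccc
cccccccccccccccccccccccccccccc++- ++--cccccccccccccccccccccc
cccccccccccccc+c+cccccccccccccc---+--ccccccccccccccccccccccc
cccccccccccccc+ccccc++ccccccccc---+-ccccccccccc+cccccccccccc
ccccccccccccccc+c+cccccccc+ccc-------ccccccccccccccccccccccc
cccccccccccccccc+ccccccccccc------c---ccccccccccc++ccccccccc
c
[... 2781 characters left out ...]
- -------  -ccc++c++++c--   -cc
ccccccccc---c+cc+c++c+c++c+++--------- --c+c+++ccc----   -cc
cccccccccc- -cccc+c+cc++cc+++c---------c+c+c+ccccc-    -  -c
cccccccccc-- -c+++ccccc++cccc+c------ccccc+ccc++-- --    --c
ccc-ccccccc----c+cccc+cccc++cc++-- -ccc+cccccc---- - ---  --
ccccccccccc------+++c+----c+c+c++-c++c+ccc+c+c----------- --
cccccccccccc--- --cccccc-c-ccc+c+c+cc+cc+cccc- --------  - -
cccccccccccc---- -cc-ccccc--cc+++++++cccc+c--------------- -
cccccccccccc---------ccccccc-cc+cccccc++cc- ----------- --- 
ccccccccccccc--------cc+ccc--cc+c++cc+cc-- -------------- - 
cccccccccccccc-------c++cc+c++cc+ccc++c-  - ---------- - ---
cccccccccccccc------ -c+ccccc+ccccc+cc-- --------------- -
```

Toe and shank are over the well. I descend with small corrections.

>>> {"op": "step_arm", "data": {"plan": [{"tx":0.035,"ty":-0.02,"tz":0.2,"ax":0,"ay":0,"az":0,"claw":5},{"tx":0,"ty":0,"tz":0.4,"ax":0,"ay":0,"az":0,"claw":5},{"tx":0,"ty":0,"tz":0.4,"ax":0,"ay":0,"az":0,"claw":5},{"tx":0,"ty":0,"tz":0,"ax":0,"ay":0,"az":0,"claw":5}]}}

```text
time_s: 38.2
position: [475.6, -231.0, 134.1]
tcp_rot: [[-0.198, 0.98, -0.003], [0.98, 0.198, 0.001], [0.002, -0.003, -1.0]]
force: [-0.2, -0.0, -1.6]
grip_width: 16.9
```

>>> {"op": "step_arm", "data": {"plan": [{"tx":0,"ty":0,"tz":0.4,"ax":0,"ay":0,"az":0,"claw":5},{"tx":0,"ty":0,"tz":0.25,"ax":0,"ay":0,"az":0,"claw":5},{"tx":0,"ty":0,"tz":0.07,"ax":0,"ay":0,"az":0,"claw":5},{"tx":0,"ty":0,"tz":0,"ax":0,"ay":0,"az":0,"claw":5}]}}

```text
time_s: 38.7
position: [476.7, -231.5, 114.0]
tcp_rot: [[-0.198, 0.98, -0.0], [0.98, 0.198, 0.0], [0.0, -0.0, -1.0]]
force: [0.9, 0.3, -0.8]
grip_width: 16.8
```

>>> {"op": "step_arm", "data": {"plan": [{"tx":0,"ty":0,"tz":0.04,"ax":0,"ay":0,"az":0,"claw":5},{"tx":0,"ty":0,"tz":0.03,"ax":0,"ay":0,"az":0,"claw":5},{"tx":0,"ty":0,"tz":0,"ax":0,"ay":0,"az":0,"claw":5}]}}

```text
time_s: 39.08
position: [476.8, -231.5, 112.2]
tcp_rot: [[-0.198, 0.98, 0.0], [0.98, 0.198, -0.0], [-0.0, 0.0, -1.0]]
force: [0.5, 1.0, -1.0]
grip_width: 16.9
```

>>> {"op": "step_arm", "data": {"plan": [{"tx":0,"ty":0,"tz":0.02,"ax":0,"ay":0,"az":0,"claw":5},{"tx":0,"ty":0,"tz":0,"ax":0,"ay":0,"az":0,"claw":5}]}}

```text
time_s: 39.33
position: [476.7, -231.5, 111.5]
tcp_rot: [[-0.198, 0.98, -0.0], [0.98, 0.198, -0.0], [-0.0, -0.0, -1.0]]
force: [-0.3, 0.5, -0.7]
grip_width: 17.2
```

>>> {"op": "step_arm", "data": {"plan": [{"tx":0,"ty":0,"tz":0.02,"ax":0,"ay":0,"az":0,"claw":5},{"tx":0,"ty":0,"tz":0,"ax":0,"ay":0,"az":0,"claw":5}]}}

```text
time_s: 39.58
position: [476.8, -231.5, 111.3]
tcp_rot: [[-0.198, 0.98, 0.0], [0.98, 0.198, 0.0], [0.0, 0.0, -1.0]]
force: [-1.4, 1.2, 4.6]
grip_width: 17.2
```

>>> {"op": "step_arm", "data": {"plan": [{"tx":0,"ty":0,"tz":0.02,"ax":0,"ay":0,"az":0,"claw":5},{"tx":0,"ty":0,"tz":0,"ax":0,"ay":0,"az":0,"claw":5}]}}

```text
time_s: 39.83
position: [476.8, -231.5, 111.3]
tcp_rot: [[-0.198, 0.98, 0.0], [0.98, 0.198, 0.0], [0.0, 0.0, -1.0]]
force: [-2.7, 1.7, 9.8]
grip_width: 17.2
```

The guard is seated on the stand at z = 111.3, the same height as at the pick-up. I ease off the load, release, and rise straight up.

>>> {"op": "step_arm", "data": {"plan": [{"tx":0,"ty":0,"tz":-0.03,"ax":0,"ay":0,"az":0,"claw":5},{"tx":0,"ty":0,"tz":0,"ax":0,"ay":0,"az":0,"claw":30},{"tx":0,"ty":0,"tz":0,"ax":0,"ay":0,"az":0,"claw":50},{"tx":0,"ty":0,"tz":0,"ax":0,"ay":0,"az":0,"claw":70},{"tx":0,"ty":0,"tz":0,"ax":0,"ay":0,"az":0,"claw":70},{"tx":0,"ty":0,"tz":0,"ax":0,"ay":0,"az":0,"claw":70}]}}

```text
time_s: 40.58
position: [476.7, -231.5, 111.1]
tcp_rot: [[-0.198, 0.98, -0.0], [0.98, 0.198, 0.0], [0.0, -0.0, -1.0]]
force: [1.0, 1.3, -0.5]
grip_width: 59.9
```

>>> {"op": "step_arm", "data": {"plan": [{"tx":0,"ty":0,"tz":-0.2,"ax":0,"ay":0,"az":0,"claw":70},{"tx":0,"ty":0,"tz":-0.6,"ax":0,"ay":0,"az":0,"claw":70},{"tx":0,"ty":0,"tz":-1,"ax":0,"ay":0,"az":0,"claw":70},{"tx":0,"ty":0,"tz":-1,"ax":0,"ay":0,"az":0,"claw":70},{"tx":0,"ty":0,"tz":-1,"ax":0,"ay":0,"az":0,"claw":70},{"tx":0,"ty":0,"tz":-0.6,"ax":0,"ay":0,"az":0,"claw":70},{"tx":0,"ty":0,"tz":0,"ax":0,"ay":0,"az":0,"claw":70}]}}

```text
time_s: 41.45
position: [477.8, -232.0, 245.0]
tcp_rot: [[-0.198, 0.98, 0.004], [0.98, 0.198, -0.001], [-0.002, 0.003, -1.0]]
force: [0.7, -0.8, 0.3]
grip_width: 59.6
```

Run:
```python
from h import *
s=ctrl.get_state();print(s['time_s'],np.round(s['position'],1),s['grip_width']);out=[]
for n,P1,P2 in (('side',[476.5,-231.5,105],[634,236,30]),('scene',[476.5,-231.5,105],[634,236,30])):
    c=cam(n);im=ctrl.snapshot(n);cv2.imwrite(f'pics/f_{n}.png',im);col=[]
    for P,w in ((P1,40),(P2,40)):
        u,v=proj(c,P).astype(int);col.append(cv2.resize(im[v-w:v+w,u-w:u+w],(290,290),interpolation=cv2.INTER_CUBIC))
    out.append(np.hstack(col))
    b=cv2.imread(f'pics/{n}0.png');d=cv2.absdiff(b,im).max(2)>45;k,l,st,_=cv2.connectedComponentsWithStats(d.astype(np.uint8));print(n,[q.tolist() for q in st[1:] if q[4]>25])
cv2.imwrite('pics/final.png',np.vstack(out))
```

```text
41.45 [ 477.8 -232.   245. ] 59.621078498655294
side [[0, 0, 13, 37, 327], [314, 0, 109, 222, 13505], [272, 149, 33, 21, 292], [88, 168, 210, 232, 10825], [373, 203, 17, 19, 220], [344, 222, 9, 25, 112], [358, 277, 21, 38, 75], [347, 284, 15, 40, 85], [240, 287, 16, 6, 52], [240, 293, 102, 107, 3463], [335, 317, 21, 18, 69]]
scene [[48, 0, 42, 16, 286], [58, 0, 120, 177, 8598], [0, 67, 395, 263, 18876], [78, 111, 27, 13, 88], [416, 168, 36, 29, 417], [306, 192, 38, 23, 206], [176, 225, 16, 13, 45], [4, 330, 102, 70, 2870]]
```

View pics/final.png

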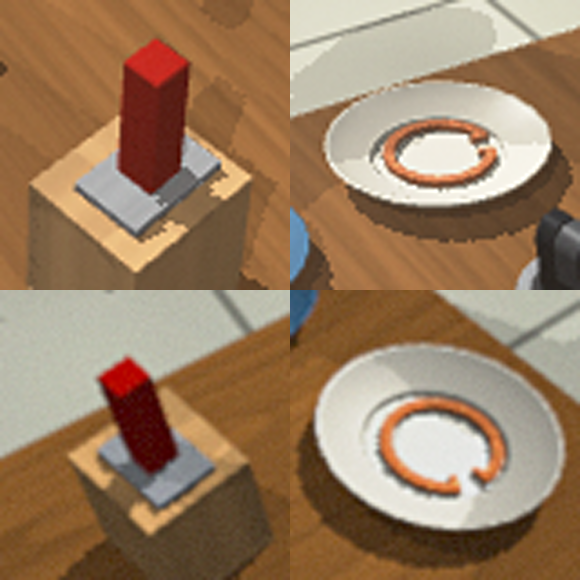

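The pick stands upright in its stand, and the ring lies flat on the saucer floor. I hand in the job.

```bash
python3 -c "
from plant import ctrl
print(ctrl.finish_job(),ctrl.get_state()['time_s'])"
```

```text
the job is handed in; nothing more can be done
the job is handed in; nothing more can be done
```

The ring is out of the grinder and flat in the white saucer, and the pick is back upright in its stand. However, the ring was not laid down cleanly: it tipped off the toe inside the saucer.

- **Toe depth:** By touch on the slot floor, at about 4 N, the toe's underside is about 40 mm below the guard's.
- **First lift:** Lifting at the ring's end only tipped it about the pawl, and it slipped back onto the cover. On the second try I swept the toe about 16° towards the pawl and lifted there. The ring cleared the pawl at low force and hung on the toe for the carry.
- **Laying down (not as asked):** The ring's lower edge should have been about on the saucer floor when it tipped forward off the toe. It ended up leaning on the saucer wall, so I drew it onto the flat floor with the shank inside it. The fingers never touched the ring.
- **Last checks:**
  - Both fixed cameras show the ring flat, about 3–4 mm off the saucer's centre.
  - The guard seated at the same height as at the pick-up, and the gripper is clear above the stand.
  - The arm blocks part of both final views, and I saw no sign that the other things on the board had moved in the parts I could see.
  - The clock was at about 41.5 s of the 72 s allowed.

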